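Clear, close and book in the engine hardware

TASK

Take the hand brush and sweep all the loose nuts and bolts through the open mouth into the parts bin, without touching them with the fingers, and then shut the bin's lid fully. With the scanner in hand, read first the label on the front of the shut lid and then the label on the job card, each time aiming squarely at the label from about 10 cm and holding still for two seconds. Finish with the scanner lying right way up in the middle of its rubber mat and the brush standing on its bristles in the middle of its cork mat; leave the wrench, black cap and driver alone.

Things in the scene. Friction and masses are not known exactly. Their poses are not given: they have to be found in the camera images.
- bin: parts bin, fixed. 212 mm wide (its x), 130 deep (y), walls 6 thick, 68 high (front 30 mm of the sides: 30). Origin: on the bench under its middle; z up. The -y side (plane y = -65 mm) is an open mouth 200 wide, no sill: the bench is the floor. Two guide wings 30 high flare from its sides, out to x = +-133 at y = -98. Inner face of back wall y = +59. The open lid leaves the mouth free from above
- bin_lid (a joint): angle of the bin's lid, rad: 0 fully shut, 1.8 to 2.0 at the start (leaning back past upright), at most 2.1. Stiff hinge (0.3 N m): it stays where left and must be pushed all the way. Steel panel 212 mm wide, 5 thick, reaching 100 mm from the hinge; from its free edge a 72 mm flap turns off, which covers the mouth when shut (sloping 24 degrees) and overhangs the bin when open
- bin_hinge (a point): middle of the lid's hinge axis (which runs along the bin's x), at y = +65 mm, z = 70 mm in the bin's frame. The lid swings up and back, towards the bin's +y
- bin_lid_edge (a point): middle of the lid panel's free edge, where the flap turns off, 100 mm from the hinge axis; shut, it lies at y = -35 mm, z = 72 mm in the bin's frame. To shut the lid, push this edge from behind (from the bin's +y side) towards the mouth and then press the panel down
- bin_label: paper bar-code label, 75 x 42 mm, on the outside of the lid's front flap. Origin: its centre; x points straight out of the label, y along its width. With the lid shut it is 39 mm above the bench, at y = -53 mm in the bin's frame, and faces away from the mouth (bin -y) and 24 degrees upward
- card_label: paper bar-code label, 75 x 42 mm, on the job card, which leans in a fixed black stand 120 mm wide and about 145 mm high. Origin: label centre, about 101 mm above the bench; x points straight out of the label (towards the robot's side and 24 degrees upward), y along its width
- scan_mat: black rubber mat fixed to the bench, 220 (its x) x 120 x 4 mm, where the scanner lives. Origin: centre of its underside
- brush_mat: cork mat fixed to the bench, 170 (its x) x 100 x 4 mm, where the brush lives. Origin: centre of its underside
- scanner: the hand-held scanner; origin in the middle of its underside, x along its length to the window, z up. It looks straight along +x. To read a label it is held still in the gripper for two seconds, with the label in the middle of its view, 60 to 150 mm (best 100) in front of the window, squarely (within about 20 degrees)
- scanner_center (a point): centre of the bar-shaped scanner lying on its mat, 20 mm above its underside, same axes. 152 mm long. The grip from x = -75 to +39 mm is 36 mm wide (y), its top 37 mm above the underside; the head from +39 to +76 mm is 50 mm wide and 40 high. About 180 g, centre of mass within 15 mm of this point
- scanner_nose (a point): middle of the scanner's window, on its front end, 76.5 mm ahead of scanner_center along x; same axes as the scanner
- brush: block hand brush, the same thing as brush_grip; origin in the middle of its underside
- brush_grip (a point): point to hold in the grip rib of the block hand brush, 78 mm above its underside; the brush stands upright on its bristles, z up. Head 120 mm long (x), 40 mm wide (y), 50 mm high, stiff bristles and flat vertical faces; on it a grip rib 90 mm long (x), 22 mm thick (y), from 50 to 100 mm above the underside. About 250 g
- part1_center (a point): centre of a piece of loose hardware (may be absent), about 7 mm above the bench: heavy hex nut lying flat on the bench, 24 mm across flats (28 mm over corners), 14 mm high, 40 g
- part2_center (a point): centre of a piece of loose hardware (may be absent), about 8 mm above the bench: hex bolt lying on the bench, 39 mm long: head 19 mm across flats and 9 mm thick, shank 12 mm diameter, 50 g
- part3_center (a point): centre of a piece of loose hardware (may be absent), about 7 mm above the bench: heavy hex nut lying flat on the bench, 24 mm across flats (28 mm over corners), 14 mm high, 40 g
- part4_center (a point): centre of a piece of loose hardware (may be absent), about 8 mm above the bench: hex bolt lying on the bench, 39 mm long: head 19 mm across flats and 9 mm thick, shank 12 mm diameter, 50 g
- part5_center (a point): centre of a piece of loose hardware (may be absent), about 7 mm above the bench: heavy hex nut lying flat on the bench, 24 mm across flats (28 mm over corners), 14 mm high, 40 g
- part6_center (a point): centre of a piece of loose hardware (may be absent), about 8 mm above the bench: hex bolt lying on the bench, 39 mm long: head 19 mm across flats and 9 mm thick, shank 12 mm diameter, 50 g
- part7_center (a point): centre of a piece of loose hardware (may be absent), about 7 mm above the bench: heavy hex nut lying flat on the bench, 24 mm across flats (28 mm over corners), 14 mm high, 40 g
- part8_center (a point): centre of a piece of loose hardware (may be absent), about 8 mm above the bench: hex bolt lying on the bench, 39 mm long: head 19 mm across flats and 9 mm thick, shank 12 mm diameter, 50 g
- wrench: bystander: steel wrench lying beyond the work, 200 mm long; leave it alone
- collar: bystander: black plastic cap, 68 mm diameter, 30 mm high; leave it alone
- driver: bystander: cordless driver standing on its battery, about 200 mm high; leave it alone

How it is judged:
By the outcome, as a careful person would: the job done as asked, in the order asked, and still so for the second after the job is handed in, with the robot touching nothing.
Of part1, part2, part3, part4, part5, part6, part7, part8 only 5 to 8 are there at a start; the rules pass over those that are not, and their reading is None.
At some moment in a run one of part1, part2, part3, part4, part5, part6, part7, part8, scanner may be knocked a few centimetres aside while the robot is not near it.
It also fails if it takes over 210 s, if anything falls off the work surface, if the arm or the gripper's body presses on something with over 40 N, if the wrist force passes 120 N, or if a joint passes its speed limit or range.

ROBOT

A 7-joint arm with a two-finger parallel gripper is mounted at the origin on the work surface. World frame = base frame: x ahead of the robot, y to its left, z up, the work surface at z = 0. Lengths are in m, angles in rad, forces in N, time in s.
With the tool pointing down it reaches from about 0.4 to 0.9 m from the base axis. Payload 5.6 kg.
Tool frame: the origin (TCP) lies midway between the tips of the shut fingers; the grasp point (between the pads) lies 19 mm behind it (robot.hold_point_z is the distance from the TCP to the grasp point, in m); z points along the fingers, y is the direction in which the jaws open and shut (so a half turn about z gives the same grasp; the last joint's range is limited). The gripper opens to 92 mm and grips with 3 to 60 N. Pads are 20 mm wide; open, the fingers measure 128 mm over their backs; the gripper's body (75 mm by 189 mm) begins 69 mm behind the grasp point.
Start: joints at [-1.173, 0.468, -0.012, 1.603, 0.006, 1.071, -0.056], TCP at [0.277, 0.588, 0.215] pointing down, gripper open.
Joint ranges: [-2.53, 2.53], [-0.31, 2.02], [-1.57, 1.55], [0.28, 2.44], [-1.29, 4.43], [0.15, 1.84], [-2.92, 2.92]. Speed limits (rad/s): [2.57, 2.57, 3.14, 3.14, 3.14, 3.14, 3.14].

INTERFACE

Orientations are given as [roll, pitch, yaw] about the fixed x, y, z axes, in that order (R = Rz(yaw) Ry(pitch) Rx(roll)).
In Python, from cell import robot, capture, get_calibration gives the robot as it stands.
- The arm moves only by the tool servo_tool, never from a script. Its argument "commands" is a list of rows, each a list of 6 numbers: the shift along the tool's x, y, z in m, then the turn, a rotation vector about the tool's x, y, z in rad. In form: [[tx, ty, tz, rx, ry, rz], ...]. A call has 1 to 10 rows; each row shifts and turns the commanded pose from where the row before left it, along the tool's axes as they then stand; what a row does not reach is not made up. A row lasts 1/10 s, in which the tool goes at most 50 mm and 8.59 degrees, less where a joint would pass 70% of its speed; a pose out of reach is approached as far as the arm can. A call is refused whole if a number of a shift passes 0.05 or a number of a turn 0.15, either way. A call with a gripper value outside its range is refused whole. "grip" is the closure, from 0 (fully open) to 1 (shut), set as the call begins (left out, the last holds). The fingers move at their own pace and stop on an object; "grip_force" is the grip in N (left out, the last holds). Time passes only in rows, so rows that do not move let the fingers close. It gives the time, the measured TCP pose, the force and the opening at its end, in the units of the state.
- robot.observe(): the state, without advancing time (a new reading comes with each control period).
- capture(name): name is "scene" or "top" or "wrist"; returns the picture (400x640x3 uint8, red, green, blue); there is no depth.
- get_calibration(name): a dict with "fx", "fy", "cx", "cy" (pixels), "cam_to_world" (4x4, takes a point from camera to world coordinates); the wrist camera has in their place "hand_eye" (4x4, takes a point from camera to tool coordinates, whose origin is the TCP and whose axes are the flange's). Camera axes: x right, y down, z forward; pixel columns grow to the right and rows downward; lengths in m; the calibration is good to about 2 mm. The wrist camera is an equidistant fisheye: a pixel r from the principal point sees the ray r / f radians off the axis. A picture is of the moment at which its call begins: read the wrist's pose just before it. get_calibration takes no time and is no camera call.
- robot.hand_in(): hands the job in, once; it reports no verdict.
The state is a dict: "time": time; "joints": joint angles; "joint_vel": joint speeds; "tau": joint torques, N m; "ee_pos": TCP position; "ee_rot": TCP orientation; "force": force on the tool from outside, world axes, zero at the start; "ft_torque": the same for the moment, N m; "finger_gap": opening from 0.0 (shut) to 1.0 (fully open).
Only numpy, scipy, OpenCV 4.12 (cv2) and the standard library are available. Lean on these libraries where they do the work, as an engineer would, in place of code of your own. Each camera call takes 0.05 s, during which the arm holds its last target.

## Working session

There is one attempt and no reset: what is moved stays moved. The work goes in short steps, Python scripts to look and compute and a tool call to move; the robot and the scene stay as the last step left them, time stands still between calls to the robot, and variables do not carry over. Pictures are saved under pics/ and viewed, and the job is handed in when it is done.

Besides the shell and the picture viewer there is one more tool, called after ">>>" as a command line: name --pt "numbers of a row" for each row, then --argument value for the rest. servo_tool: Moves the arm, as the interface text tells. Its arguments: {"type":"object","properties":{"commands":{"type":"array"},"grip":{"type":"number"},"grip_force":{"type":"number"}},"required":["commands"]}

```bash
ls; mkdir -p pics; python3 - <<'E'
from cell import robot, capture, get_calibration
import cv2
print(robot.observe()); print(robot.hold_point_z)
for n in ["scene","top","wrist"]:
    im=capture(n); cv2.imwrite(f"pics/{n}0.png",im[:,:,::-1]); print(n,get_calibration(n))
E
```

```text
pics
{'time': 0.0, 'joints': array([-1.1729869 ,  0.46838343, -0.01158064,  1.60363463,  0.00600352,
        1.07140364, -0.0563054 ]), 'joint_vel': array([ 0.0011257 ,  0.00144462,  0.00010129,  0.00114963,  0.00108867,
       -0.00050106,  0.00040209]), 'tau': array([-5.14384192e-04, -5.20580328e+01, -1.22958468e-02, -2.43754309e+01,
       -5.65261894e-02,  1.74061710e-02,  1.83894535e-04]), 'ee_pos': array([0.27716062, 0.5872902 , 0.21363174]), 'ee_rot': array([-3.13980305e+00,  1.38158775e-04,  2.70069593e+00]), 'force': array([-0.10398765,  0.01175562, -0.53952325]), 'ft_torque': array([ 0.03992753, -0.03299435, -0.00797077]), 'finger_gap': 0.9985890798473748}
0.0187
scene {'fx': 413.18898130668794, 'fy': 413.18898130668794, 'cx': 325.47128813034084, 'cy': 195.7737674934462, 'cam_to_world': array([[ 0.45428441,  0.71993888, -0.52470342,  1.15021863],
       [ 0.89076756, -0.37542199,  0.25610835, -0.23518943],
       [-0.01260284, -0.58373482, -0.81184656,  1.04626359],
       [ 0.        ,  0.        ,  0.        ,  1.        ]])}
top {'fx': 363.8701502368476, 'fy': 363.8701502368476, 'cx': 318.66172609951485, 'cy': 205.7635501886634, 'cam_to_world': array([[ 0.02830851, -0.98834597,  0.14956898,  0.35014892],
       [-0.99958084, -0.02889705, -0.00176265,  0.04445095],
       [ 0.00606421, -0.14945638, -0.98874972,  1.322166  ],
       [ 0.        ,  0.        ,  0.        ,  1.        ]])}
wrist {'fx': 309.70691628693146, 'fy': 309.70691628693146, 'cx': 319.06454000995086, 'cy': 199.49553882433742, 'hand_eye': array([[ 1.28379231e-04, -9.62110268e-01, -2.72660625e-01,
         7.71997537e-02],
       [ 9.99999949e-01,  2.03146179e-04, -2.45982715e-04,
        -1.68358269e-04],
       [ 2.92052460e-04, -2.72660579e-01,  9.62110245e-01,
        -1.69959870e-01],
       [ 0.00000000e+00,  0.00000000e+00,  0.00000000e+00,
         1.00000000e+00]])}
```

View pics/scene0.png

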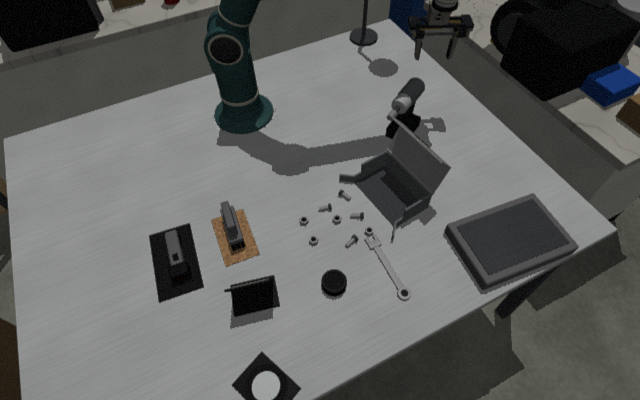

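View pics/top0.png

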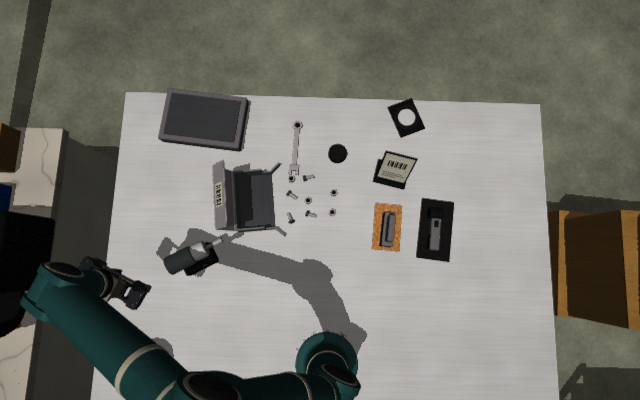

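View pics/wrist0.png

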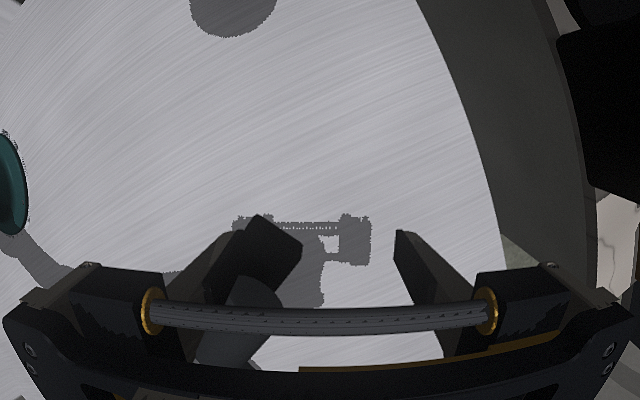

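```bash
cat > h.py <<'E'
import numpy as np, cv2
from cell import robot, capture, get_calibration
from scipy.spatial.transform import Rotation as R
def px2w(name,u,v,z):
    c=get_calibration(name);M=c["cam_to_world"]
    d=M[:3,:3]@np.array([(u-c["cx"])/c["fx"],(v-c["cy"])/c["fy"],1.]);o=M[:3,3]
    return (o+d*(z-o[2])/d[2])
def w2px(name,p):
    c=get_calibration(name);M=np.linalg.inv(c["cam_to_world"]);q=M[:3,:3]@np.array(p)+M[:3,3]
    return c["fx"]*q[0]/q[2]+c["cx"],c["fy"]*q[1]/q[2]+c["cy"]
def wrist_T():
    s=robot.observe();T=np.eye(4);T[:3,:3]=R.from_euler('xyz',s["ee_rot"]).as_matrix();T[:3,3]=s["ee_pos"];return T
def wpx2w(T,u,v,z):
    c=get_calibration("wrist");M=T@c["hand_eye"]
    x,y=u-c["cx"],v-c["cy"];r=np.hypot(x,y);th=r/c["fx"]
    d=M[:3,:3]@np.array([np.sin(th)*x/r,np.sin(th)*y/r,np.cos(th)]);o=M[:3,3]
    return o+d*(z-o[2])/d[2]
def ww2px(T,p):
    c=get_calibration("wrist");M=np.linalg.inv(T@c["hand_eye"]);q=M[:3,:3]@np.array(p)+M[:3,3]
    n=np.hypot(q[0],q[1]);th=np.arctan2(n,q[2]);return c["cx"]+c["fx"]*th*q[0]/n,c["cy"]+c["fx"]*th*q[1]/n
def crop(im,x0,y0,x1,y1,k,fn):
    cv2.imwrite(fn,cv2.resize(im[y0:y1,x0:x1,::-1],None,fx=k,fy=k,interpolation=cv2.INTER_CUBIC))
def st():
    s=robot.observe();print("t",round(s["time"],2),"p",s["ee_pos"].round(4),"r",s["ee_rot"].round(3),"F",s["force"].round(1),"gap",round(s["finger_gap"],3));return s
E
python3 - <<'E'
from h import *
im=cv2.imread("pics/top0.png")[:,:,::-1]
crop(im,205,140,345,245,5,"pics/tb.png")
crop(im,345,130,465,270,4,"pics/tr.png")
im=cv2.imread("pics/scene0.png")[:,:,::-1]
crop(im,290,170,450,280,5,"pics/sb.png")
crop(im,140,190,290,330,4,"pics/sr.png")
E
```

```text
(no output)
```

View pics/tb.png

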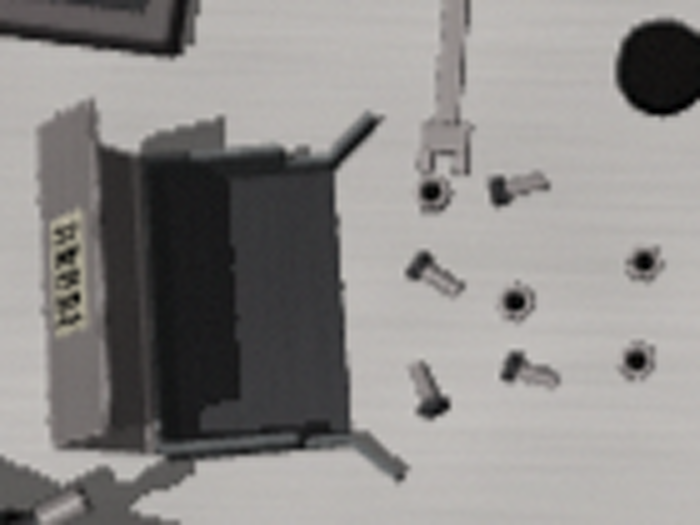

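View pics/tr.png

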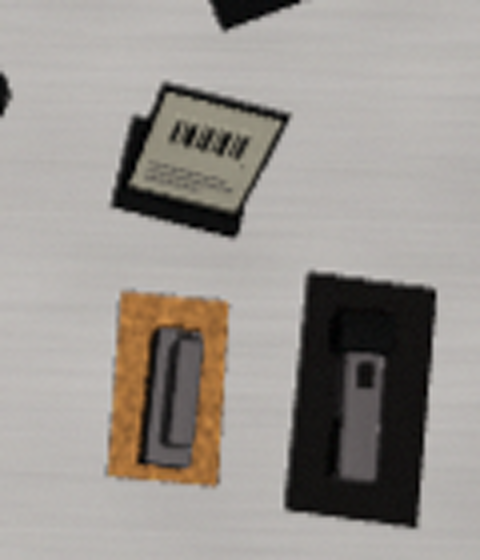

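View pics/sb.png

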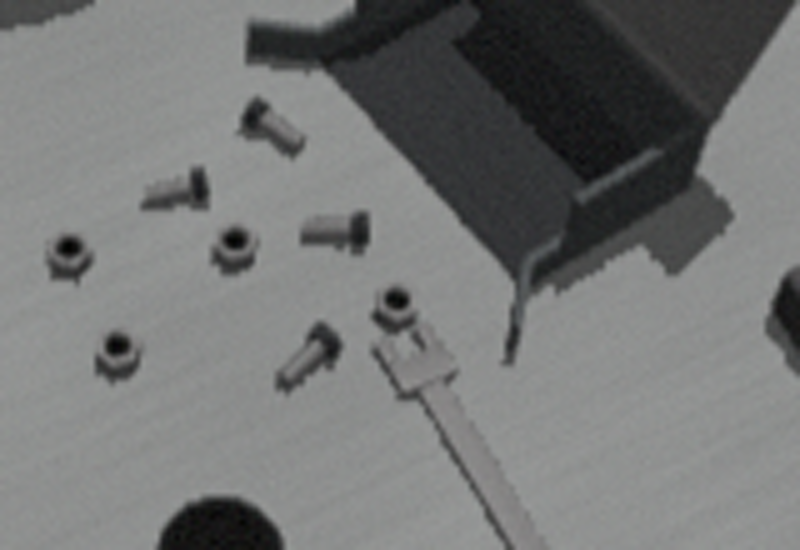

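View pics/sr.png

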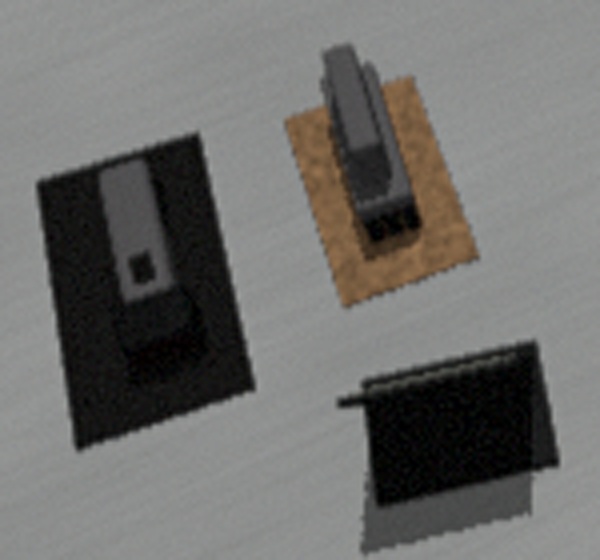

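```bash
python3 - <<'E'
from h import *
def t(n,x,y,z,k,ox,oy): print(n,px2w("top",x/k+ox,y/k+oy,z).round(4))
B=lambda n,x,y,z:t(n,x,y,z,5,205,140)
C=lambda n,x,y,z:t(n,x,y,z,4,345,130)
for n,x,y in [("nutA wr",433,192),("bolt1head",499,190),("bolt1tail",548,181),("bolt2head",418,266),("tail",460,290),("nutB",516,301),("b3h",515,369),("b3t",556,381),("b4h",434,406),("b4t",418,366),("nutC",644,263),("nutD",637,360)]: B(n,x,y,.01)
for n,x,y in [("wingtip+x",378,118),("wingtip-x",402,475),("wingroot+x",332,160),("wingroot-x",356,433)]: B(n,x,y,.03)
B("floor edge +x",333,168,0);B("floor edge -x",350,432,0)
B("wrench end",420,165,0.005);B("wr",468,170,.005)
B("cap",658,68,.03)
B("lidpanel lowcorner",155,450,.07)
B("hinge+",145,155,.07)
for n,x,y in [("cork",122,291),("",229,300),("",218,487),("",107,475)]: C(n,x,y,.004)
for n,x,y in [("mat",309,271),("",436,289),("",416,526),("",285,508)]: C(n,x,y,.004)
for n,x,y in [("rib",180,333),("",203,336),("",188,447),("",165,444)]: C(n,x,y,.1)
for n,x,y in [("scgrip",347,352),("",385,355),("",377,482),("",338,480)]: C(n,x,y,.037)
for n,x,y in [("schead",339,308),("",394,312)]: C(n,x,y,.04)
for n,x,y in [("lab",176,122),("",250,135),("",240,160),("",168,145)]: C(n,x,y,.1)
for n,x,y in [("cardtop",165,85),("",288,116)]: C(n,x,y,.145)
for n,x,y in [("standfront",113,205),("",236,235)]: C(n,x,y,.0)
E
```

```text
nutA wr [0.6477 0.1447 0.01  ]
bolt1head [0.6507 0.0962 0.01  ]
bolt1tail [0.6586 0.0602 0.01  ]
bolt2head [0.592  0.1535 0.01  ]
tail [0.575  0.1221 0.01  ]
nutB [0.5681 0.0809 0.01  ]
b3h [0.518 0.08  0.01 ]
b3t [0.5101 0.05   0.01  ]
b4h [0.4893 0.1378 0.01  ]
b4t [0.5181 0.1505 0.01  ]
nutC [ 0.5991 -0.012   0.01  ]
nutD [ 0.5272 -0.0085  0.01  ]
wingtip+x [0.6973 0.1855 0.03  ]
wingtip-x [0.4373 0.1571 0.03  ]
wingroot+x [0.6648 0.2176 0.03  ]
wingroot-x [0.4662 0.1911 0.03  ]
floor edge +x [0.6661 0.2206 0.    ]
floor edge -x [0.4695 0.1989 0.    ]
wrench end [0.6691 0.1556 0.005 ]
wr [0.6663 0.1198 0.005 ]
cap [ 0.7412 -0.0182  0.03  ]
lidpanel lowcorner [0.4469 0.3242 0.07  ]
hinge+ [0.6548 0.3441 0.07  ]
cork [ 0.5668 -0.1662  0.004 ]
 [ 0.5613 -0.2645  0.004 ]
 [ 0.3907 -0.2535  0.004 ]
 [ 0.3986 -0.1535  0.004 ]
mat [ 0.5905 -0.3384  0.004 ]
 [ 0.5772 -0.455   0.004 ]
 [ 0.361  -0.4312  0.004 ]
 [ 0.3737 -0.3137  0.004 ]
rib [ 0.5164 -0.2002  0.1   ]
 [ 0.5144 -0.2197  0.1   ]
 [ 0.4203 -0.2068  0.1   ]
 [ 0.4222 -0.1876  0.1   ]
scgrip [ 0.5123 -0.3616  0.037 ]
 [ 0.5106 -0.3954  0.037 ]
 [ 0.398  -0.3859  0.037 ]
 [ 0.3988 -0.3516  0.037 ]
schead [ 0.5512 -0.3542  0.04  ]
 [ 0.5491 -0.4033  0.04  ]
lab [ 0.7008 -0.1969  0.1   ]
 [ 0.6911 -0.2611  0.1   ]
 [ 0.6686 -0.2522  0.1   ]
 [ 0.6801 -0.19    0.1   ]
cardtop [ 0.7196 -0.1789  0.145 ]
 [ 0.6958 -0.2817  0.145 ]
standfront [ 0.6482 -0.1581  0.    ]
 [ 0.6231 -0.2723  0.    ]
```

```bash
cat >> h.py <<'E'
BC=np.array([.5575,.269]);BY=.108
def b2w(p):
    c,s=np.cos(BY),np.sin(BY);return np.array([BC[0]+c*p[0]-s*p[1],BC[1]+s*p[0]+c*p[1],p[2]])
def w2b(p):
    c,s=np.cos(BY),np.sin(BY);d=np.array(p)[:2]-BC;return np.array([c*d[0]+s*d[1],-s*d[0]+c*d[1]])
def lid(th):
    c,s=np.cos(th),np.sin(th);rot=lambda y,z:(y*c+z*s,-y*s+z*c)
    e=rot(-.1,.002);t=rot(-.1-.0293,.002-.0658);return (.065+e[0],.07+e[1]),(.065+t[0],.07+t[1])
E
python3 - <<'E'
from h import *
for th in (1.8,1.9,2.0):
    e,t=lid(th)
    for n,q in (("edge",e),("tip",t)):
        for x in(-.106,.106):
            w=b2w((x,*q));u=w2px("top",w);s=w2px("scene",w);print(th,n,x,w.round(3),"crop",((u[0]-205)*5).__round__(0),((u[1]-140)*5).__round__(0),"scene",np.round(s))
print("driver",px2w("top",200,262,0),px2w("top",185,250,0),px2w("top",175,265,.2),px2w("scene",400,130,0))
E
```

```text
1.8 edge -0.106 [0.442 0.347 0.167] crop 86.0 443.0 scene [395. 124.]
1.8 edge 0.106 [0.653 0.37  0.167] crop 73.0 120.0 scene [444. 170.]
1.8 tip -0.106 [0.449 0.29  0.21 ] crop 161.0 430.0 scene [381. 121.]
1.8 tip 0.106 [0.659 0.312 0.21 ] crop 146.0 95.0 scene [431. 169.]
1.9 edge -0.106 [0.441 0.356 0.164] crop 72.0 445.0 scene [397. 123.]
1.9 edge 0.106 [0.652 0.379 0.164] crop 59.0 122.0 scene [446. 169.]
1.9 tip -0.106 [0.447 0.304 0.213] crop 137.0 431.0 scene [385. 118.]
1.9 tip 0.106 [0.658 0.327 0.213] crop 122.0 95.0 scene [435. 166.]
2.0 edge -0.106 [0.44  0.365 0.16 ] crop 59.0 447.0 scene [400. 123.]
2.0 edge 0.106 [0.651 0.388 0.16 ] crop 47.0 125.0 scene [449. 168.]
2.0 tip -0.106 [0.446 0.318 0.214] crop 113.0 433.0 scene [389. 116.]
2.0 tip 0.106 [0.656 0.341 0.214] crop 99.0 97.0 scene [440. 163.]
driver [0.33396142 0.46144122 0.        ] [0.37506208 0.51861081 0.        ] [0.3252783  0.47341904 0.2       ] [0.3416304  0.45614451 0.        ]
```

```bash
cat >> h.py <<'E'
def to(p,rpy=None):
    T=wrist_T();d=T[:3,:3].T@(np.array(p)-T[:3,3]);print("tool shift",d.round(4),end=" ")
    if rpy is not None: print("turn(first, local)",R.from_matrix(T[:3,:3].T@R.from_euler('xyz',rpy).as_matrix()).as_rotvec().round(4),"shift after turn",(R.from_euler('xyz',rpy).as_matrix().T@(np.array(p)-T[:3,3])).round(4))
    else: print()
E
python3 -c "
from h import *
to((.468,-.2035,.30),(np.pi,0,3.009))"
```

```text
tool shift [-0.5101 -0.634  -0.0852] turn(first, local) [-1.300e-03 -1.000e-04 -3.083e-01] shift after turn [-0.2937 -0.7588 -0.0861]
```

>>> servo_tool --pt "0 0 -0.03 0 0 -0.1" --pt "0 0 -0.03 0 0 -0.1" --pt "0 0 -0.03 0 0 -0.109" --grip 0

```text
time: 0.45
ee_pos: [0.2772, 0.5875, 0.3051]
ee_rot: [-3.14, -0.0, 3.014]
force: [-0.5, 0.7, -0.7]
finger_gap: 0.997
```

>>> servo_tool --pt "-0.013 -0.034 0 0 0 0" --pt "-0.013 -0.034 0 0 0 0" --pt "-0.013 -0.034 0 0 0 0" --pt "-0.013 -0.034 0 0 0 0" --pt "-0.013 -0.034 0 0 0 0" --pt "-0.013 -0.034 0 0 0 0" --pt "-0.013 -0.034 0 0 0 0" --pt "-0.013 -0.034 0 0 0 0" --pt "-0.013 -0.034 0 0 0 0" --pt "-0.013 -0.034 0 0 0 0"

```text
time: 1.45
ee_pos: [0.3615, 0.2321, 0.3045]
ee_rot: [3.142, -0.0, 3.01]
force: [1.0, 1.3, 1.1]
finger_gap: 1.002
```

>>> servo_tool --pt "-0.013 -0.034 0 0 0 0" --pt "-0.013 -0.034 0 0 0 0" --pt "-0.013 -0.034 0 0 0 0" --pt "-0.013 -0.034 0 0 0 0" --pt "-0.013 -0.034 0 0 0 0" --pt "-0.013 -0.034 0 0 0 0" --pt "-0.013 -0.034 0 0 0 0" --pt "-0.013 -0.034 0 0 0 0" --pt "-0.013 -0.034 0 0 0 0" --pt "-0.013 -0.034 0 0 0 0"

```text
time: 2.45
ee_pos: [0.4457, -0.1219, 0.3047]
ee_rot: [3.141, 0.0, 3.01]
force: [0.6, 0.4, -0.7]
finger_gap: 0.998
```

```bash
python3 -c "
from h import *
st();T=wrist_T();im=capture('wrist');cv2.imwrite('pics/w1.png',im[:,:,::-1])
im=capture('top');crop(im,205,130,475,270,2.9,'pics/t1.png')
np.save('T1.npy',T)
to((.468,-.2035,.30),(np.pi,0,3.009))"
```

```text
t 2.45 p [ 0.4457 -0.1219  0.3047] r [3.141 0.    3.01 ] F [ 0.6  0.4 -0.7] gap 0.998
tool shift [-0.0329 -0.0746  0.0049] turn(first, local) [-0.0019  0.0008 -0.0067] shift after turn [-0.0324 -0.0748  0.0048]
```

View pics/w1.png

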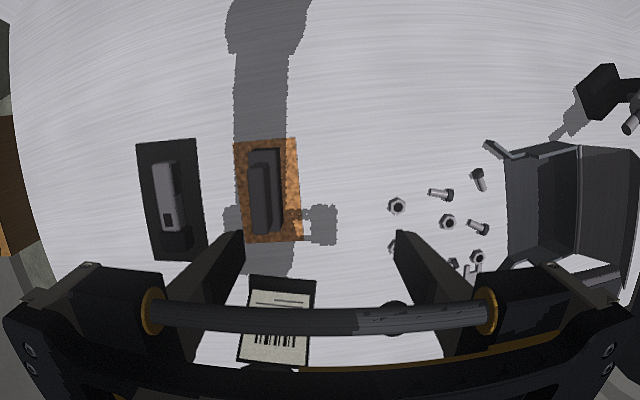

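View pics/t1.png

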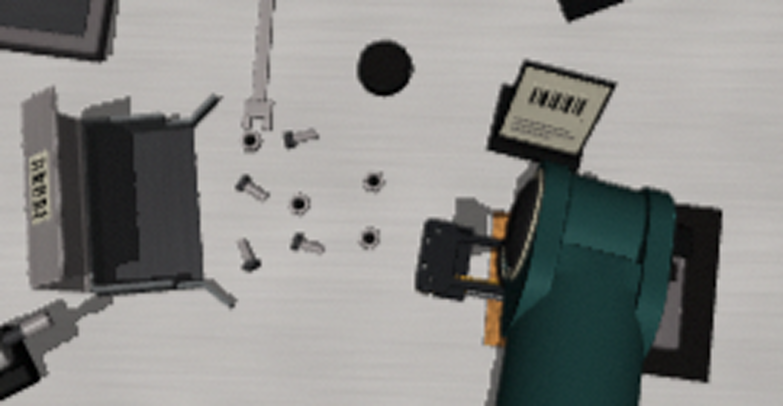

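```bash
python3 -c "
from h import *
im=cv2.imread('pics/w1.png')[:,:,::-1]
crop(im,130,130,310,260,4.4,'pics/w1a.png');crop(im,380,130,540,290,3.7,'pics/w1b.png')"
```

```text
(no output)
```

View pics/w1a.png

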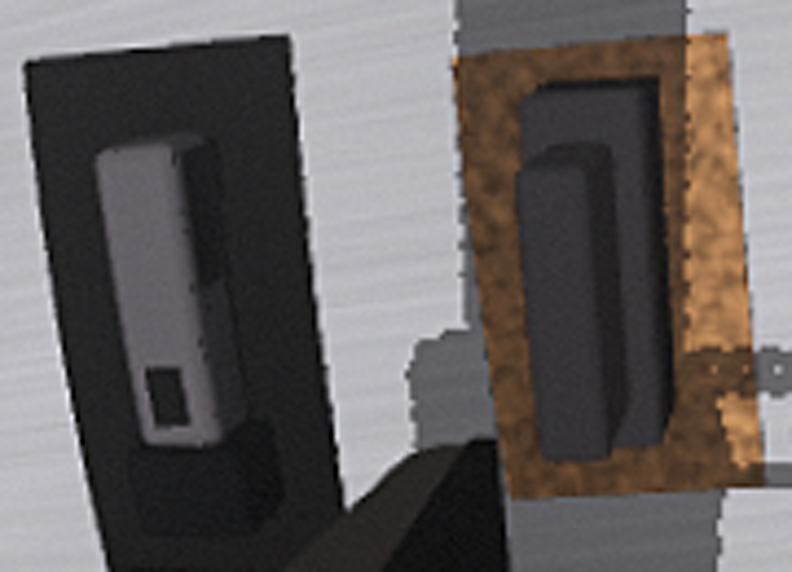

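View pics/w1b.png

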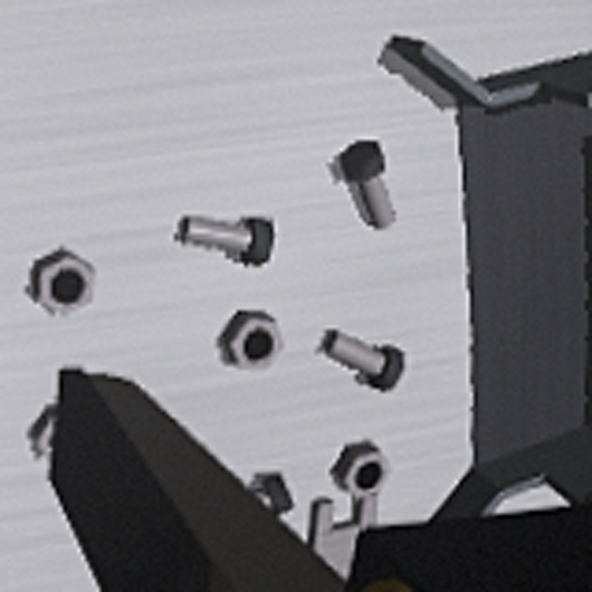

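```bash
python3 - <<'E'
from h import *
T=np.load('T1.npy')
A=lambda n,x,y,z:print(n,wpx2w(T,130+(x+.5)/4.4,130+(y+.5)/4.4,z).round(4))
def Bq(n,x,y,z):
    w=wpx2w(T,380+(x+.5)/3.7,130+(y+.5)/3.7,z);print(n,w.round(4),"bin",w2b(w).round(4))
for p in [(520,178),(588,165),(613,455),(543,460)]: A("rib",*p,.104)
for p in [(655,80),(670,440)]: A("head",*p,.054)
for p in [(455,58),(728,35),(765,487),(512,497)]: A("cork",*p,.004)
for p in [(25,62),(290,37),(345,510),(105,565)]: A("rubber",*p,.004)
for p in [(97,157),(178,143),(218,440),(143,443)]: A("scgrip",*p,.041)
Bq("nutA",367,474,.014);Bq("nutAbot corner",355,490,.0)
for p in [(325,497),(375,497),(311,502),(352,520)]: Bq("prong",*p,.005)
Bq("nutD",68,286,.014);Bq("nutB",257,344,.014)
Bq("wingtip-x",395,42,.03);Bq("wingroot -x",487,100,.03)
Bq("mouth floor edge-x",463,110,0)
Bq("mouth floor edge+x",475,460,0)
E
```

```text
rib [ 0.4249 -0.2075  0.104 ]
rib [ 0.4241 -0.1875  0.104 ]
rib [ 0.5104 -0.1957  0.104 ]
rib [ 0.5095 -0.2171  0.104 ]
head [ 0.408  -0.1723  0.054 ]
head [ 0.5265 -0.1869  0.054 ]
cork [ 0.3938 -0.2494  0.004 ]
cork [ 0.4007 -0.152   0.004 ]
cork [ 0.5684 -0.1634  0.004 ]
cork [ 0.5611 -0.261   0.004 ]
rubber [ 0.3622 -0.4284  0.004 ]
rubber [ 0.3753 -0.3108  0.004 ]
rubber [ 0.5596 -0.3313  0.004 ]
rubber [ 0.5753 -0.4535  0.004 ]
scgrip [ 0.4022 -0.3803  0.041 ]
scgrip [ 0.403  -0.3455  0.041 ]
scgrip [ 0.5124 -0.3582  0.041 ]
scgrip [ 0.5103 -0.3912  0.041 ]
nutA [0.6482 0.1477 0.014 ] bin [ 0.077  -0.1304]
nutAbot corner [0.6647 0.1491 0.    ] bin [ 0.0936 -0.1308]
prong [0.662  0.1288 0.005 ] bin [ 0.0888 -0.1506]
prong [0.6683 0.1589 0.005 ] bin [ 0.0983 -0.1214]
prong [0.6633 0.1209 0.005 ] bin [ 0.0892 -0.1586]
prong [0.6792 0.1462 0.005 ] bin [ 0.1078 -0.1352]
nutD [ 0.5282 -0.0053  0.014 ] bin [-0.0587 -0.2695]
nutB [0.5685 0.0838 0.014 ] bin [-0.009  -0.1853]
wingtip-x [0.4342 0.1479 0.03  ] bin [-0.1356 -0.1071]
wingroot -x [0.4636 0.198  0.03  ] bin [-0.101  -0.0605]
mouth floor edge-x [0.4737 0.2041 0.    ] bin [-0.0903 -0.0555]
mouth floor edge+x [0.6626 0.2248 0.    ] bin [ 0.0997 -0.0553]
```

```bash
python3 -c "
from h import *
to((.4672,-.2025,.063),(np.pi,0,3.027))"
```

```text
tool shift [-0.0318 -0.0733  0.2419] turn(first, local) [-0.0019  0.0008 -0.0247] shift after turn [-0.0302 -0.0745  0.2418]
```

>>> servo_tool --pt "0 0 0 0 0 -0.02" --pt "-0.0075 -0.0186 0.01 0 0 0" --pt "-0.0075 -0.0186 0.02 0 0 0" --pt "-0.0075 -0.0186 0.03 0 0 0" --pt "-0.0075 -0.0186 0.04 0 0 0" --pt "0 0 0.025 0 0 0" --pt "0 0 0 0 0 0"

```text
time: 3.25
ee_pos: [0.4649, -0.1955, 0.1763]
ee_rot: [3.14, -0.008, 3.032]
force: [-0.9, 0.8, 0.9]
finger_gap: 0.997
```

```bash
python3 -c "
from h import *
st();T=wrist_T();im=capture('wrist');cv2.imwrite('pics/w2.png',im[:,:,::-1])
np.save('T2.npy',T)
to((.4672,-.2025,.063),(np.pi,0,3.027))"
```

```text
t 3.25 p [ 0.4649 -0.1955  0.1763] r [ 3.14  -0.008  3.032] F [-0.9  0.8  0.9] gap 0.997
tool shift [-0.0021 -0.0065  0.1154] turn(first, local) [ 0.0008 -0.0039  0.0049] shift after turn [-0.0016 -0.0064  0.1154]
```

View pics/w2.png

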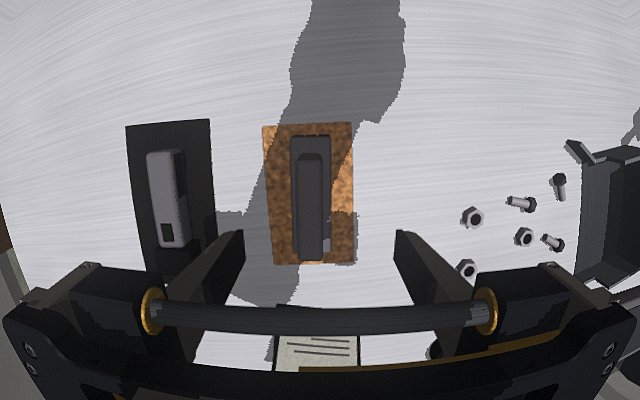

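```bash
python3 -c "
from h import *
T=np.load('T2.npy')
for p in [(299,157),(321,155),(326,258),(299,260)]: print(wpx2w(T,*p,.104).round(4))"
```

```text
[ 0.4195 -0.2065  0.104 ]
[ 0.4199 -0.189   0.104 ]
[ 0.5089 -0.1943  0.104 ]
[ 0.5083 -0.2179  0.104 ]
```

>>> servo_tool --pt "-0.0005 -0.003 0.03 0 -0.004 0" --pt "-0.0005 -0.003 0.03 0 0 0" --pt "0 0 0.03 0 0 0" --pt "0 0 0.015 0 0 0" --pt "0 0 0.01 0 0 0" --pt "0 0 0 0 0 0"

```text
time: 3.9
ee_pos: [0.4683, -0.2033, 0.0648]
ee_rot: [3.141, 0.004, 3.031]
force: [1.0, -0.4, -0.2]
finger_gap: 1.003
```

>>> servo_tool --pt "0 0 0 0 0 0" --pt "0 0 0 0 0 0" --pt "0 0 0 0 0 0" --pt "0 0 0 0 0 0" --pt "0 0 0 0 0 0" --pt "0 0 0 0 0 0" --pt "0 0 0 0 0 0" --pt "0 0 0 0 0 0" --grip 1 --grip_force 40

```text
time: 4.7
ee_pos: [0.4679, -0.2038, 0.0646]
ee_rot: [3.142, 0.004, 3.03]
force: [0.1, -1.1, 0.0]
finger_gap: 0.329
```

>>> servo_tool --pt "0 0 -0.01 0 0 0" --pt "0 0 -0.01 0 0 0" --pt "0 0 -0.02 0 0 0" --pt "0 0 -0.02 0 0 0" --pt "0 0 0 0 0 0"

```text
time: 5.2
ee_pos: [0.4693, -0.2045, 0.1272]
ee_rot: [-3.141, 0.009, 3.03]
force: [-0.1, 0.1, -2.3]
finger_gap: 0.239
```

```bash
python3 -c "
from h import *
st();T=wrist_T();im=capture('wrist');cv2.imwrite('pics/w3.png',im[:,:,::-1]);cv2.imwrite('pics/s3.png',capture('scene')[:,:,::-1])
P=b2w((-.030,-.335,.09));print(P);to(P,(np.pi,0,np.pi+BY))"
```

```text
t 5.2 p [ 0.4693 -0.2045  0.1272] r [-3.141  0.009  3.03 ] F [-0.1  0.1 -2.3] gap 0.239
[ 0.5637845  -0.06728188  0.09      ]
tool shift [-0.0801  0.1461  0.0353] turn(first, local) [-2.000e-04  4.900e-03 -2.195e-01] shift after turn [-0.1102  0.1251  0.0348]
```

View pics/w3.png

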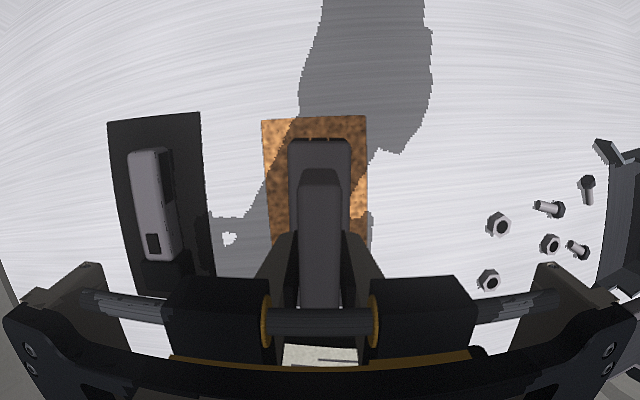

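View pics/s3.png

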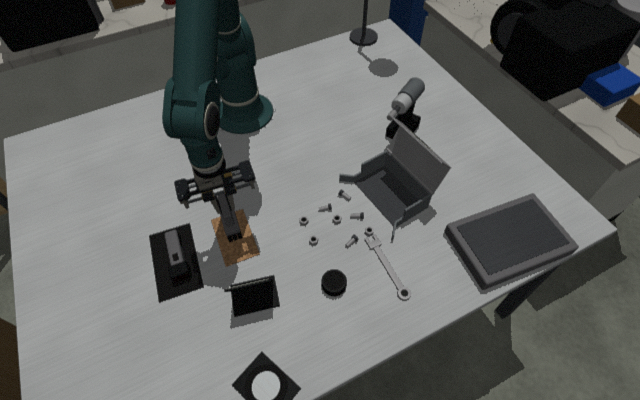

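>>> servo_tool --pt "0 0 0 0 0 -0.11" --pt "0 0 0 0 0.005 -0.11" --pt "-0.022 0.025 0 0 0 0" --pt "-0.022 0.025 0 0 0 0" --pt "-0.022 0.025 0 0 0 0" --pt "-0.022 0.025 0 0 0 0" --pt "-0.022 0.025 0.02 0 0 0" --pt "0 0 0 0 0 0"

```text
time: 6.1
ee_pos: [0.5636, -0.0616, 0.1008]
ee_rot: [3.139, -0.005, -3.026]
force: [-2.3, 0.5, -3.0]
finger_gap: 0.235
```

```bash
python3 -c "
from h import *
st();T=wrist_T();im=capture('wrist');cv2.imwrite('pics/w4.png',im[:,:,::-1]);crop(capture('scene'),200,100,440,280,3.3,'pics/s4.png')
P=b2w((-.030,-.335,.06));print(P);to(P,(np.pi,0,np.pi+BY))"
```

```text
t 6.1 p [ 0.5636 -0.0616  0.1008] r [ 3.139 -0.005 -3.026] F [-2.3  0.5 -3. ] gap 0.235
[ 0.5637845  -0.06728188  0.06      ]
tool shift [-0.0017 -0.0005  0.0425] turn(first, local) [-0.0006 -0.005   0.002 ] shift after turn [-0.0015 -0.0005  0.0425]
```

View pics/w4.png

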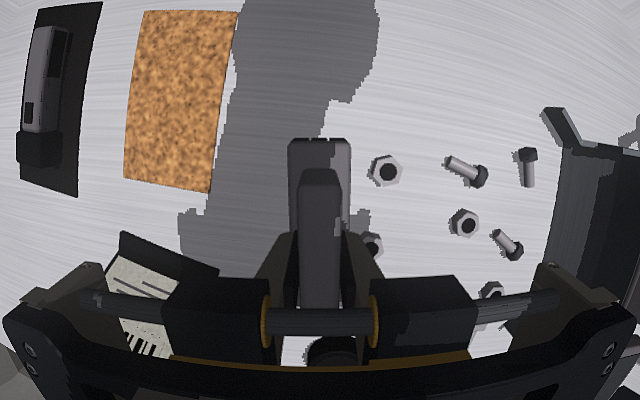

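View pics/s4.png

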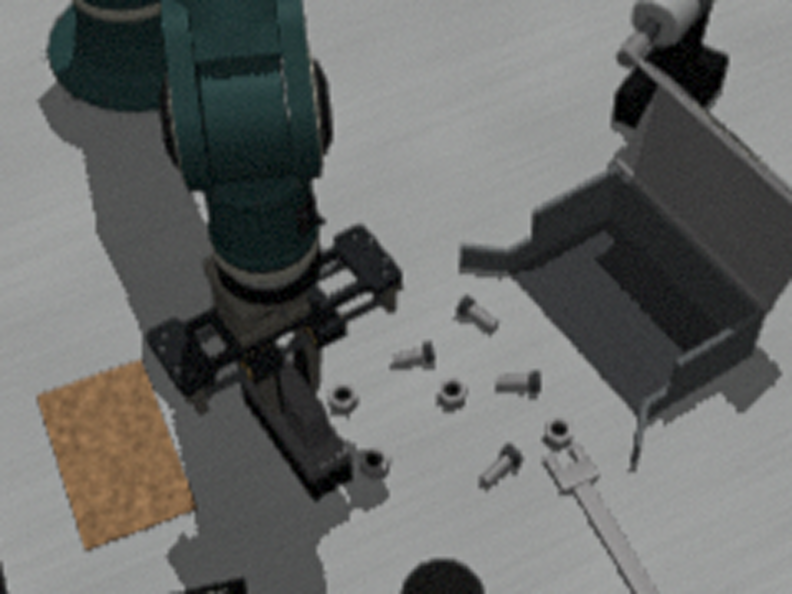

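>>> servo_tool --pt "-0.0015 0 0.012 0 -0.005 0" --pt "0 0 0.012 0 0 0" --pt "0 0 0 0 0 0" --pt "0 0 0 0 0 0"

```text
time: 6.6
ee_pos: [0.5644, -0.0683, 0.0799]
ee_rot: [-3.141, 0.003, -3.035]
force: [0.2, 0.4, -1.8]
finger_gap: 0.232
```

>>> servo_tool --pt "0 0 0.005 0 0 0" --pt "0 0 0.003 0 0 0" --pt "0 0 0 0 0 0"

```text
time: 6.9
ee_pos: [0.5648, -0.0675, 0.0721]
ee_rot: [-3.141, 0.003, -3.033]
force: [0.7, 0.1, -1.6]
finger_gap: 0.236
```

>>> servo_tool --pt "0 0 0.004 0 0 0" --pt "0 0 0 0 0 0"

```text
time: 7.1
ee_pos: [0.5658, -0.0678, 0.0697]
ee_rot: [-3.141, 0.005, -3.033]
force: [-2.6, -0.1, 8.3]
finger_gap: 0.239
```

>>> servo_tool --pt "0 0 0.002 0 0 0" --pt "0 0 0 0 0 0"

```text
time: 7.3
ee_pos: [0.5659, -0.0677, 0.0697]
ee_rot: [3.141, 0.006, -3.034]
force: [-8.2, 1.3, 23.7]
finger_gap: 0.238
```

>>> servo_tool --pt "0 0 0.002 0 0 0" --pt "0 0 0 0 0 0"

```text
time: 7.5
ee_pos: [0.5659, -0.0678, 0.0696]
ee_rot: [3.139, 0.006, -3.034]
force: [-14.5, 3.1, 41.1]
finger_gap: 0.237
```

>>> servo_tool --pt "0 0 0.002 0 0 0" --pt "0 0 0 0 0 0"

```text
time: 7.7
ee_pos: [0.5667, -0.0677, 0.0688]
ee_rot: [3.139, 0.008, -3.034]
force: [-16.0, 3.3, 48.0]
finger_gap: 0.238
```

>>> servo_tool --pt "0 0 -0.008 0 -0.005 0" --pt "0 0 0 0 0 0"

```text
time: 7.9
ee_pos: [0.566, -0.0676, 0.0718]
ee_rot: [-3.141, 0.012, -3.034]
force: [-0.2, 0.0, -2.8]
finger_gap: 0.235
```

```bash
python3 -c "
from h import *
st();to(b2w((-.030,-.335,.071)),(np.pi,0,np.pi+BY));to(b2w((-.030,-.05,.071)),(np.pi,0,np.pi+BY))"
```

```text
t 7.9 p [ 0.566  -0.0676  0.0718] r [-3.141  0.012 -3.034] F [-0.2  0.  -2.8] gap 0.235
tool shift [0.0022 0.0005 0.0007] turn(first, local) [-0.0007  0.012   0.0001] shift after turn [0.0022 0.0005 0.0008]
tool shift [0.0022 0.2855 0.0005] turn(first, local) [-0.0007  0.012   0.0001] shift after turn [0.0022 0.2855 0.0008]
```

>>> servo_tool --pt "0.0002 0.012 0 0 0.006 0" --pt "0.0002 0.012 0 0 0 0" --pt "0.0002 0.012 0 0 0 0" --pt "0.0002 0.012 0 0 0 0" --pt "0.0002 0.012 0 0 0 0" --pt "0.0002 0.012 0 0 0 0" --pt "0.0002 0.012 0 0 0 0" --pt "0.0002 0.012 0 0 0 0"

```text
time: 8.7
ee_pos: [0.553, 0.0288, 0.0704]
ee_rot: [-3.141, 0.003, -3.033]
force: [-0.5, -0.7, -3.9]
finger_gap: 0.237
```

```bash
python3 -c "
from h import *
st();crop(capture('top'),230,120,400,250,4.6,'pics/t5.png');to(b2w((-.030,-.05,.0705)),(np.pi,0,np.pi+BY))"
```

```text
t 8.7 p [0.553  0.0288 0.0704] r [-3.141e+00  3.000e-03 -3.033e+00] F [-0.5 -0.7 -3.9] gap 0.237
tool shift [-1.000e-03  1.856e-01 -1.000e-04] turn(first, local) [0.0012 0.0025 0.0029] shift after turn [-0.0004  0.1856 -0.0003]
```

View pics/t5.png

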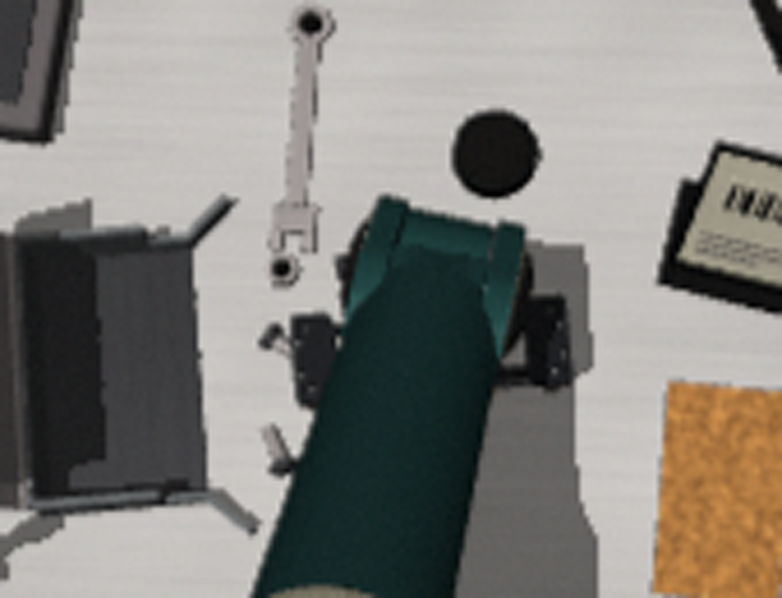

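>>> servo_tool --pt "0 0.012 0 0 0 0" --pt "0 0.012 0 0 0 0" --pt "0 0.012 0 0 0 0" --pt "0 0.012 0 0 0 0" --pt "0 0.012 0 0 0 0" --pt "0 0.012 0 0 0 0" --pt "0 0.012 0 0 0 0"

```text
time: 9.45
ee_pos: [0.544, 0.112, 0.0703]
ee_rot: [-3.141, 0.003, -3.034]
force: [-0.3, -1.9, -2.4]
finger_gap: 0.233
```

```bash
python3 -c "
from h import *
st();crop(capture('scene'),260,110,460,260,4,'pics/s6.png');to(b2w((-.030,-.05,.0705)),(np.pi,0,np.pi+BY))"
```

```text
t 9.45 p [0.544  0.112  0.0703] r [-3.141e+00  3.000e-03 -3.034e+00] F [-0.3 -1.9 -2.4] gap 0.233
tool shift [-0.0008  0.1016 -0.0002] turn(first, local) [0.0011 0.0026 0.0028] shift after turn [-0.0005  0.1016 -0.0003]
```

View pics/s6.png

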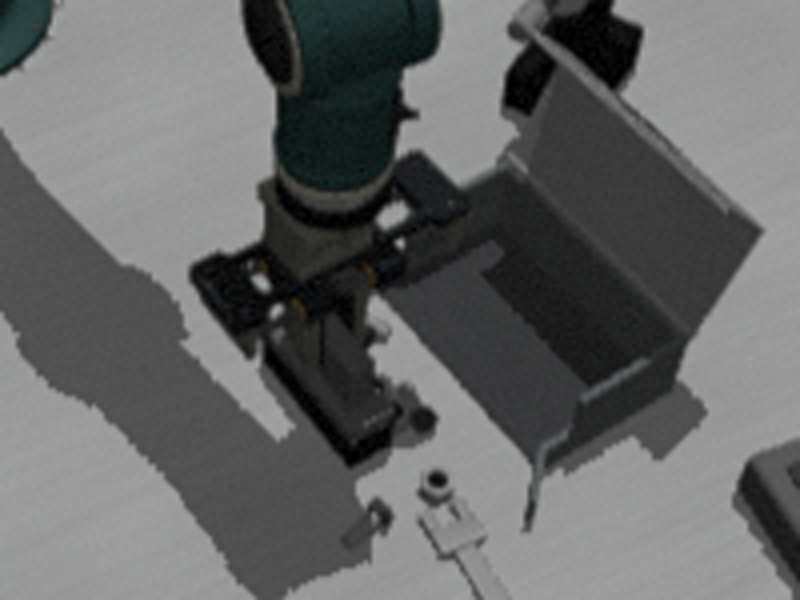

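Good; the swept parts ride ahead of the brush. Continue into the mouth.

>>> servo_tool --pt "0 0.012 0 0 0 0" --pt "0 0.012 0 0 0 0" --pt "0 0.012 0 0 0 0" --pt "0 0.012 0 0 0 0" --pt "0 0.012 0 0 0 0" --pt "0 0.012 0 0 0 0" --pt "0 0.01 0 0 0 0"

```text
time: 10.2
ee_pos: [0.5348, 0.1941, 0.0702]
ee_rot: [-3.141, 0.003, -3.033]
force: [-0.5, -1.5, -1.6]
finger_gap: 0.234
```

```bash
python3 -c "
from h import *
st();crop(capture('scene'),260,110,460,260,4,'pics/s7.png');to(b2w((-.030,-.045,.0705)),(np.pi,0,np.pi+BY))"
```

```text
t 10.2 p [0.5348 0.1941 0.0702] r [-3.141e+00  3.000e-03 -3.033e+00] F [-0.5 -1.5 -1.6] gap 0.234
tool shift [-0.0008  0.0248 -0.0004] turn(first, local) [0.0009 0.0025 0.0029] shift after turn [-0.0008  0.0248 -0.0004]
```

View pics/s7.png

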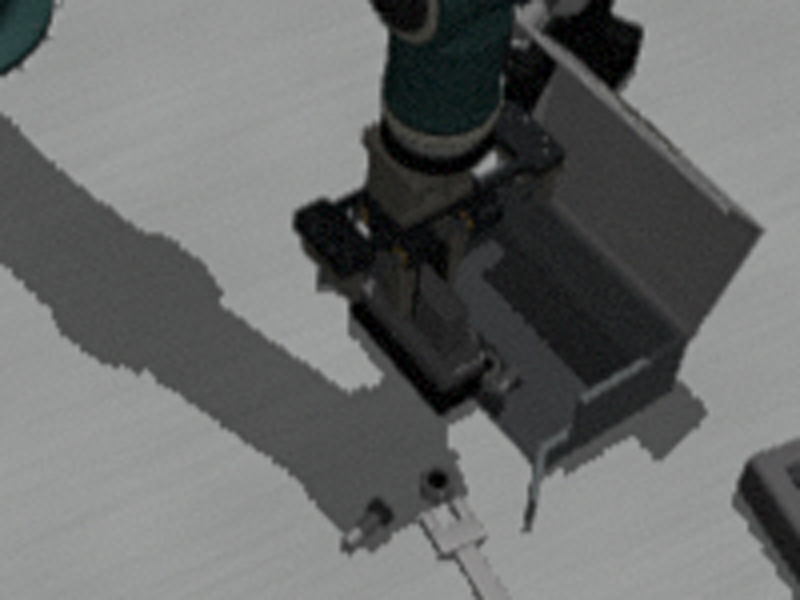

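>>> servo_tool --pt "0 0.012 0 0 0 0" --pt "0 0.008 0 0 0 0" --pt "0 0.003 0 0 0 0" --pt "0 0 0 0 0 0"

```text
time: 10.65
ee_pos: [0.5325, 0.2165, 0.0702]
ee_rot: [-3.142, 0.003, -3.033]
force: [-0.2, 0.6, -3.5]
finger_gap: 0.235
```

>>> servo_tool --pt "0 -0.03 0 0 0 0" --pt "0 -0.04 0 0 0 0" --pt "0 -0.04 0 0 0 0" --pt "0 -0.02 0 0 0 0" --pt "0 0 -0.02 0 0 0" --pt "0 0 -0.02 0 0 0" --pt "0 0 -0.02 0 0 0" --pt "0 -0.03 0 0 0 0" --pt "0 -0.03 0 0 0 0" --pt "0 0 0 0 0 0"

```text
time: 11.65
ee_pos: [0.5535, 0.0214, 0.1311]
ee_rot: [-3.139, 0.004, -3.041]
force: [0.2, -1.3, -2.5]
finger_gap: 0.237
```

```bash
python3 -c "
from h import *
st();T=wrist_T();np.save('T8.npy',T);cv2.imwrite('pics/w8.png',capture('wrist')[:,:,::-1]);crop(capture('scene'),260,110,460,260,4,'pics/s8.png');to(b2w((.030,-.26,.0705)),(np.pi,0,np.pi+BY))"
```

```text
t 11.65 p [0.5535 0.0214 0.1311] r [-3.139  0.004 -3.041] F [ 0.2 -1.3 -2.5] gap 0.237
tool shift [-0.0605 -0.0187  0.0602] turn(first, local) [-0.0001  0.0032 -0.0024] shift after turn [-0.0606 -0.0189  0.06  ]
```

View pics/s8.png

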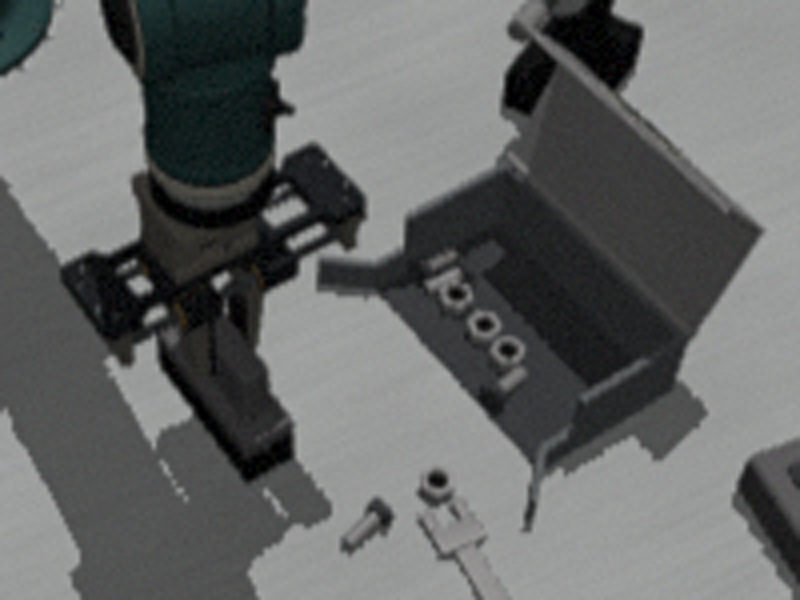

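View pics/w8.png

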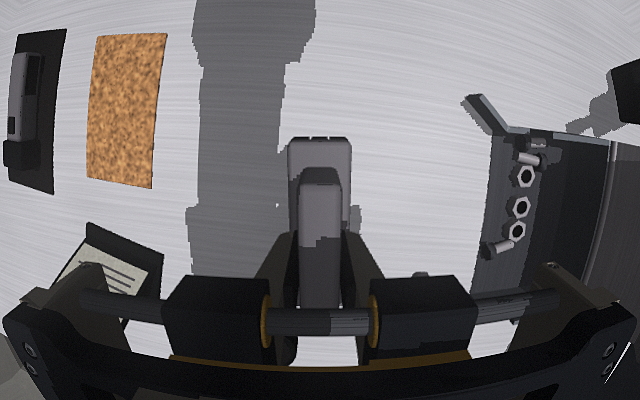

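```bash
python3 -c "
from h import *
to(b2w((.170,-.206,.131)),(np.pi,0,np.pi+BY))"
```

```text
tool shift [-2.005e-01  3.560e-02  1.000e-04] turn(first, local) [-0.0001  0.0032 -0.0024] shift after turn [-0.2006  0.0351 -0.0005]
```

>>> servo_tool --pt "-0.025 0.0044 0 0 0 0" --pt "-0.025 0.0044 0 0 0.003 0" --pt "-0.025 0.0044 0 0 0 0" --pt "-0.025 0.0044 0 0 0 0" --pt "-0.025 0.0044 0 0 0 0" --pt "-0.025 0.0044 0 0 0 0" --pt "-0.025 0.0044 0 0 0 0" --pt "-0.025 0.0044 0 0 0 0" --pt "0 0 0 0 0 0" --pt "0 0 0 0 0 0"

```text
time: 12.75
ee_pos: [0.7473, 0.0848, 0.1292]
ee_rot: [-3.141, -0.002, -3.032]
force: [-0.1, -0.2, -2.5]
finger_gap: 0.237
```

```bash
python3 -c "
from h import *
st();T=wrist_T();np.save('T9.npy',T);im=capture('wrist');cv2.imwrite('pics/w9.png',im[:,:,::-1]);crop(im,300,110,500,260,4,'pics/w9a.png');crop(capture('scene'),260,130,460,280,4,'pics/s9.png');to(b2w((.160,-.206,.071)),(np.pi,0,np.pi+BY))"
```

```text
t 12.75 p [0.7473 0.0848 0.1292] r [-3.141e+00 -2.000e-03 -3.032e+00] F [-0.1 -0.2 -2.5] gap 0.237
tool shift [ 0.0082 -0.0013  0.0589] turn(first, local) [-0.0003 -0.0017  0.0003] shift after turn [ 0.0083 -0.0013  0.0589]
```

View pics/w9.png

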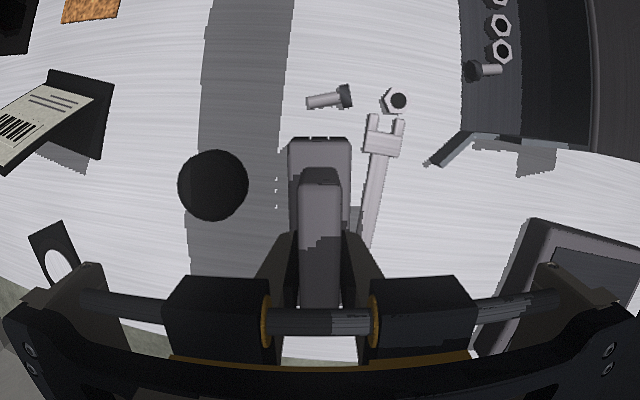

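View pics/w9a.png

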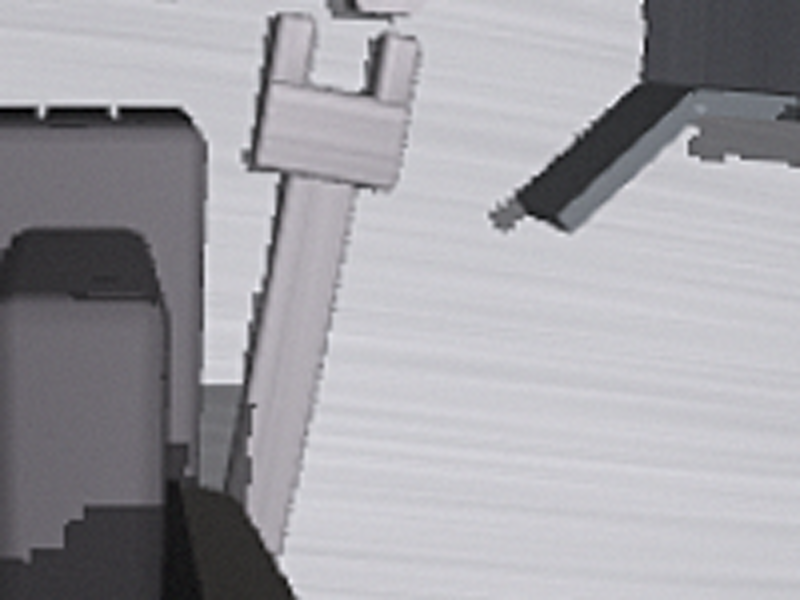

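View pics/s9.png

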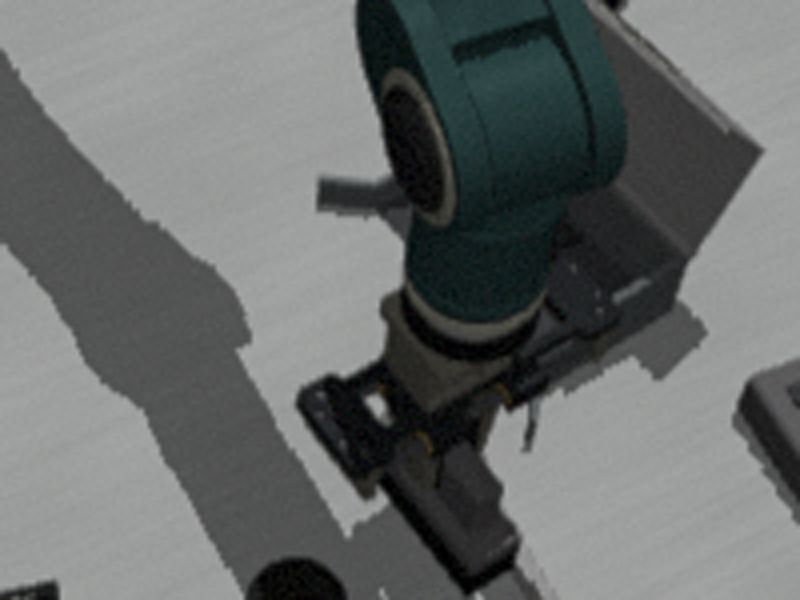

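```bash
python3 - <<'E'
from h import *
T=np.load('T9.npy')
for n,u,v,z in [("bolt tail",307,102,.006),("bolt headtop",345,95,.015),("nut",397,101,.014),("prongL",368,115,.005),("prongLin",379,115,.005),("prongR",397,119,.005),("prongRin",394,121,.005),("handle up",371,155,.005),("handle low",360,238,.005),("jaw left low",363,153,.005),("wingtip+",430,163,.03),("binbolt head",470,70,.01),("cap edge",248,185,.03)]:
    w=wpx2w(T,u,v,z);print(n,w.round(4),w2b(w).round(4))
E
```

```text
bolt tail [0.6601 0.0637 0.006 ] [ 0.0799 -0.2151]
bolt headtop [0.6501 0.0976 0.015 ] [ 0.0736 -0.1804]
nut [0.6485 0.1464 0.014 ] [ 0.0773 -0.1317]
prongL [0.6654 0.1222 0.005 ] [ 0.0915 -0.1575]
prongLin [0.6639 0.1328 0.005 ] [ 0.0911 -0.1469]
prongR [0.6651 0.1508 0.005 ] [ 0.0943 -0.1291]
prongRin [0.6675 0.1481 0.005 ] [ 0.0963 -0.132 ]
handle up [0.7033 0.1302 0.005 ] [ 0.13   -0.1537]
handle low [0.7895 0.1319 0.005 ] [ 0.2159 -0.1613]
jaw left low [0.7023 0.1222 0.005 ] [ 0.1282 -0.1616]
wingtip+ [0.7004 0.1818 0.03  ] [ 0.1326 -0.1021]
binbolt head [0.6023 0.2196 0.01  ] [ 0.0392 -0.0539]
cap edge [0.7396 0.0189 0.03  ] [ 0.1541 -0.2683]
```

>>> servo_tool --pt "0.004 -0.001 0.02 0 0 0" --pt "0.003 0 0.02 0 0 0" --pt "0 0 0.015 0 0 0" --pt "0 0 0.003 0 0 0" --pt "0.01 0 0 0 0 0" --pt "0.012 0 0 0 0 0" --pt "0.012 0 0 0 0 0" --pt "0.012 0 0 0 0 0" --pt "0.012 0 0 0 0 0" --pt "0.012 0 0 0 0 0"

```text
time: 13.85
ee_pos: [0.672, 0.074, 0.0736]
ee_rot: [-3.141, 0.002, -3.034]
force: [0.6, 0.0, -2.6]
finger_gap: 0.237
```

```bash
python3 -c "
from h import *
s=st();print(w2b(s['ee_pos']));T=wrist_T();np.save('T10.npy',T);im=capture('wrist');cv2.imwrite('pics/w10.png',im[:,:,::-1])"
```

```text
t 13.85 p [0.672  0.074  0.0736] r [-3.141e+00  2.000e-03 -3.034e+00] F [ 0.6  0.  -2.6] gap 0.237
[ 0.09278514 -0.20615443]
```

View pics/w10.png

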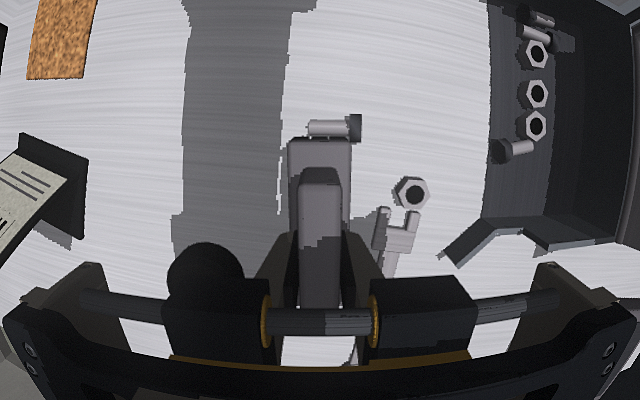

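>>> servo_tool --pt "-0.01 0 0 0 0 0" --pt "0 0 -0.03 0 0 0" --pt "0 0 -0.03 0 0 0" --pt "0.02 -0.02 0 0 0 0" --pt "0.03 -0.02 0 0 0 0" --pt "0.028 -0.02 0 0 0 0" --pt "0 0 0 0 0 0" --pt "0 0 0.025 0 0 0" --pt "0 0 0.025 0 0 0" --pt "0 0 0.01 0 0 0"

```text
time: 14.9
ee_pos: [0.6109, 0.0076, 0.071]
ee_rot: [-3.141, -0.001, -3.033]
force: [-0.6, 0.2, -2.5]
finger_gap: 0.235
```

>>> servo_tool --pt "0 0 0 0 0 0" --pt "0 0 0 0 0 0"

```text
time: 15.1
ee_pos: [0.6118, 0.007, 0.0733]
ee_rot: [-3.141, 0.001, -3.033]
force: [0.2, -0.6, -2.1]
finger_gap: 0.236
```

```bash
python3 -c "
from h import *
s=st();print(w2b(s['ee_pos']));T=wrist_T();np.save('T11.npy',T);im=capture('wrist');cv2.imwrite('pics/w11.png',im[:,:,::-1]);crop(capture('scene'),260,110,460,260,4,'pics/s11.png')
to(b2w((.025,-.265,.0705)),(np.pi,0,np.pi+BY))"
```

```text
t 15.1 p [0.6118 0.007  0.0733] r [-3.141e+00  1.000e-03 -3.033e+00] F [ 0.2 -0.6 -2.1] gap 0.236
[ 0.02575347 -0.26635484]
tool shift [0.0008 0.0013 0.0033] turn(first, local) [-0.0008  0.0023  0.0002] shift after turn [0.0008 0.0013 0.0033]
```

View pics/w11.png

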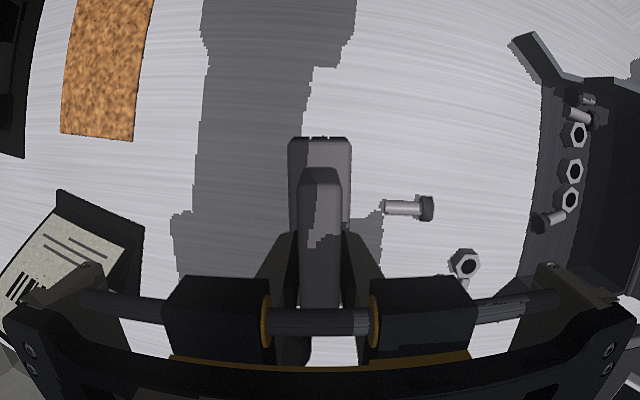

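View pics/s11.png

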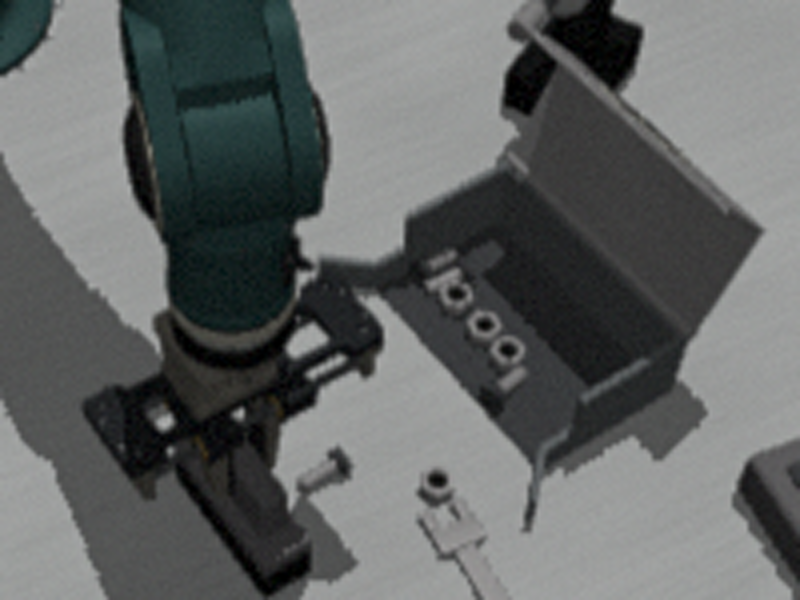

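>>> servo_tool --pt "0.0005 0.005 0.002 0 0 0" --pt "0 0.012 0 0 0 0" --pt "0 0.012 0 0 0 0" --pt "0 0.012 0 0 0 0" --pt "0 0.012 0 0 0 0" --pt "0 0.012 0 0 0 0" --pt "0 0.012 0 0 0 0" --pt "0 0.012 0 0 0 0" --pt "0 0.012 0 0 0 0"

```text
time: 16.1
ee_pos: [0.599, 0.1084, 0.0705]
ee_rot: [-3.141, -0.0, -3.033]
force: [-0.0, -0.5, -3.4]
finger_gap: 0.236
```

```bash
python3 -c "
from h import *
s=st();print(w2b(s['ee_pos']));crop(capture('scene'),260,110,460,260,4,'pics/s12.png')"
```

```text
t 16.1 p [0.599  0.1084 0.0705] r [-3.141 -0.    -3.033] F [-0.  -0.5 -3.4] gap 0.236
[ 0.02391407 -0.16411355]
```

View pics/s12.png

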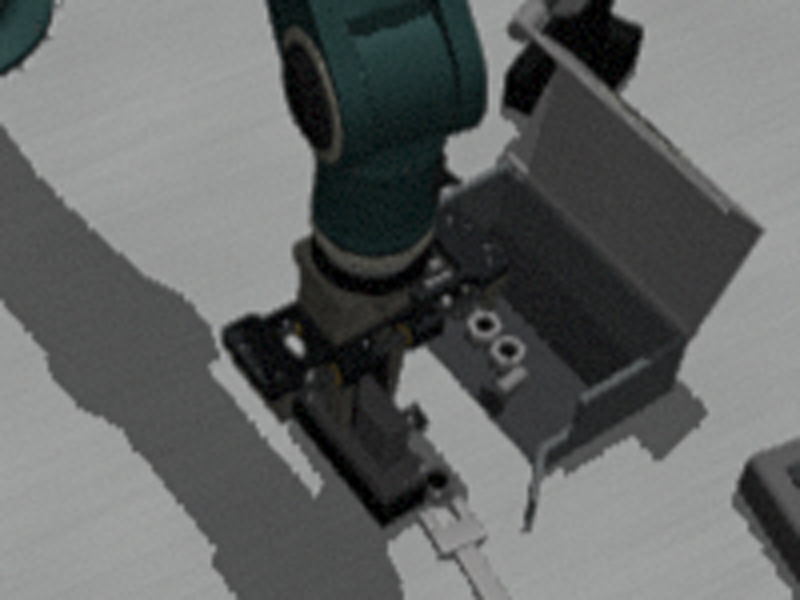

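>>> servo_tool --pt "0 0.012 0 0 0 0" --pt "0 0.012 0 0 0 0" --pt "0 0.012 0 0 0 0" --pt "0 0.012 0 0 0 0" --pt "0 0.012 0 0 0 0"

```text
time: 16.65
ee_pos: [0.5925, 0.168, 0.0704]
ee_rot: [-3.141, -0.0, -3.033]
force: [1.3, -0.3, -2.7]
finger_gap: 0.238
```

```bash
python3 -c "
from h import *
s=st();print(w2b(s['ee_pos']));crop(capture('scene'),260,110,460,260,4,'pics/s13.png')"
```

```text
t 16.65 p [0.5925 0.168  0.0704] r [-3.141 -0.    -3.033] F [ 1.3 -0.3 -2.7] gap 0.238
[ 0.02386836 -0.10419755]
```

View pics/s13.png

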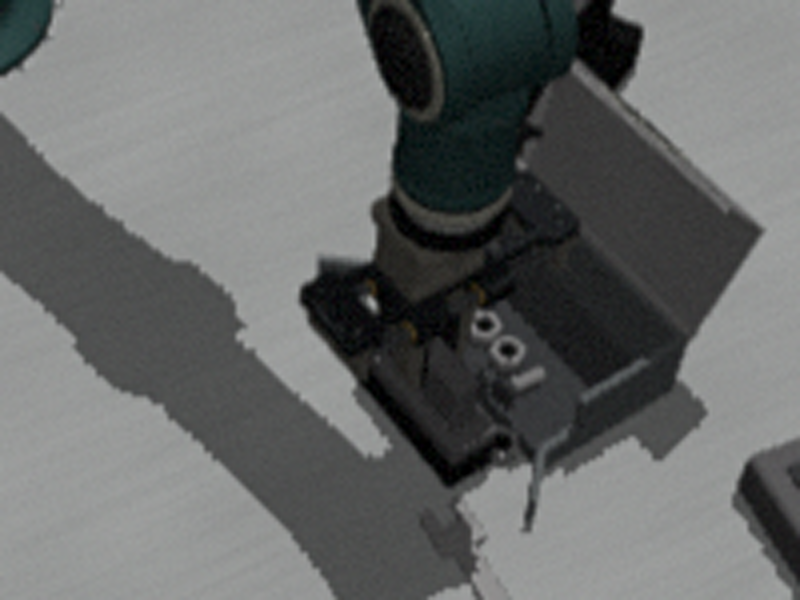

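>>> servo_tool --pt "0 0.012 0 0 0 0" --pt "0 0.012 0 0 0 0" --pt "0 0.012 0 0 0 0" --pt "0 0.012 0 0 0 0" --pt "0 0.009 0 0 0 0" --pt "0 0 0 0 0 0"

```text
time: 17.3
ee_pos: [0.586, 0.2261, 0.0702]
ee_rot: [3.141, -0.0, -3.031]
force: [-0.4, -0.7, -2.3]
finger_gap: 0.238
```

>>> servo_tool --pt "0 -0.03 0 0 0 0" --pt "0 -0.04 0 0 0 0" --pt "0 -0.04 0 0 0 0" --pt "0 -0.02 -0.02 0 0 0" --pt "0 0 -0.03 0 0 0" --pt "0 0 -0.03 0 0 0" --pt "0 -0.03 0 0 0 0" --pt "0 -0.03 0 0 0 0" --pt "0 0 0 0 0 0"

```text
time: 18.2
ee_pos: [0.6073, 0.0286, 0.1514]
ee_rot: [-3.138, 0.001, -3.041]
force: [-0.1, -0.7, -2.3]
finger_gap: 0.238
```

```bash
python3 -c "
from h import *
s=st();print(w2b(s['ee_pos']));np.save('T14.npy',wrist_T());im=capture('wrist');crop(im,380,60,640,300,3,'pics/w14.png');crop(capture('scene'),260,110,460,260,4,'pics/s14.png');crop(capture('top'),205,110,345,230,5,'pics/t14.png')"
```

```text
t 18.2 p [0.6073 0.0286 0.1514] r [-3.138e+00  1.000e-03 -3.041e+00] F [-0.1 -0.7 -2.3] gap 0.238
[ 0.02357654 -0.24440092]
```

View pics/w14.png

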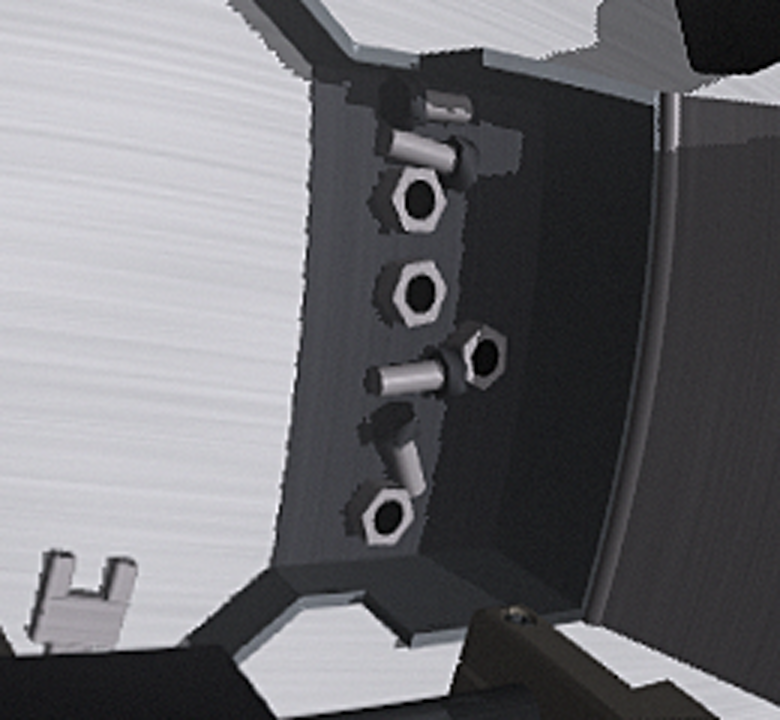

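View pics/s14.png

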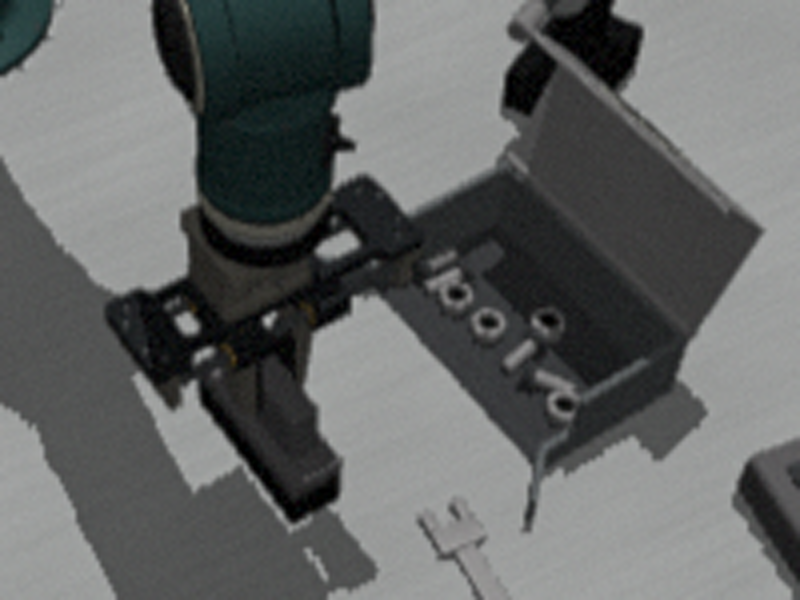

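View pics/t14.png

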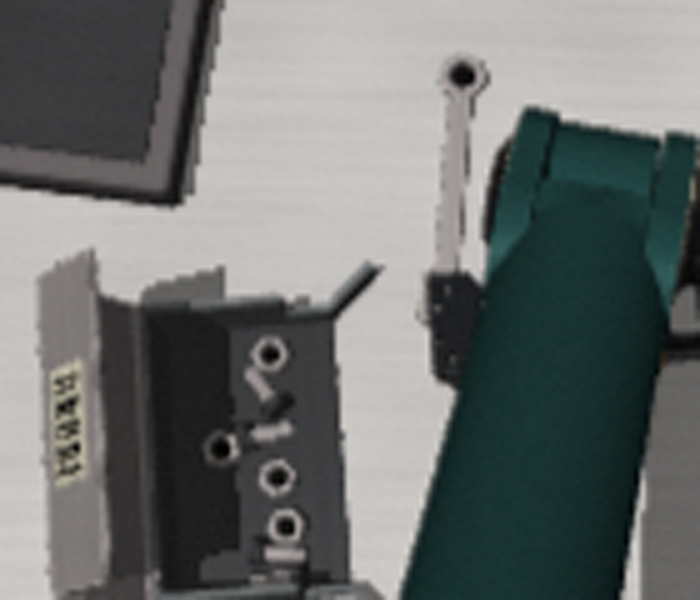

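```bash
python3 -c "
from h import *
T=np.load('T14.npy')
for u,v in [(392,425),(385,420),(370,378),(405,100),(390,148),(387,517),(300,400)]: print(w2b(wpx2w(T,380+u/3,60+v/3,.01)).round(4))
to((.4817,-.208,.15),(np.pi,0,3.07))"
```

```text
[ 0.0388 -0.0149]
[ 0.0367 -0.0189]
[ 0.0196 -0.0295]
[-0.0891 -0.022 ]
[-0.0698 -0.0287]
[ 0.0786 -0.0091]
[ 0.0285 -0.0615]
tool shift [ 0.1504 -0.2282  0.0004] turn(first, local) [ 1.000e-04 -4.000e-04  1.791e-01] shift after turn [ 0.1074 -0.2514  0.0004]
```

>>> servo_tool --pt "0 0 0 0 0 0.09" --pt "0 0 0 0 0 0.089" --pt "0.0134 -0.0314 0 0 0 0" --pt "0.0134 -0.0314 0 0 0 0" --pt "0.0134 -0.0314 0 0 0 0" --pt "0.0134 -0.0314 0 0 0 0" --pt "0.0134 -0.0314 0 0 0 0" --pt "0.0134 -0.0314 0 0 0 0" --pt "0.0134 -0.0314 0 0 0 0" --pt "0.0134 -0.0314 0 0 0 0"

```text
time: 19.35
ee_pos: [0.4821, -0.2079, 0.1506]
ee_rot: [3.141, 0.0, 3.073]
force: [0.5, 0.3, -2.4]
finger_gap: 0.234
```

>>> servo_tool --pt "0 0 0.02 0 0 0" --pt "0 0 0 0 0 0" --pt "0 0 0 0 0 0"

```text
time: 19.65
ee_pos: [0.4826, -0.2067, 0.1305]
ee_rot: [3.141, -0.001, 3.073]
force: [0.0, 0.6, -2.8]
finger_gap: 0.237
```

```bash
python3 -c "
from h import *
st();T=wrist_T();np.save('T15.npy',T);im=capture('wrist');cv2.imwrite('pics/w15.png',im[:,:,::-1])
to((.4817,-.208,.075),(np.pi,0,3.07))"
```

```text
t 19.65 p [ 0.4826 -0.2067  0.1305] r [ 3.141e+00 -1.000e-03  3.073e+00] F [ 0.   0.6 -2.8] gap 0.237
tool shift [ 0.0013 -0.0012  0.0559] turn(first, local) [-0.0002  0.0002  0.0031] shift after turn [ 0.0013 -0.0012  0.0559]
```

View pics/w15.png

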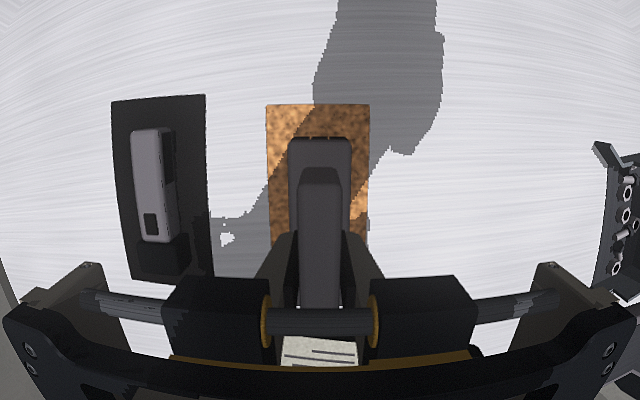

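```bash
python3 -c "
from h import *
T=np.load('T15.npy')
for p in [(266,105),(369,104)]: print(wpx2w(T,*p,.004).round(4))
for p in [(289,139),(350,139)]: print('brush head rear top', (T[:3,:3].T@(wpx2w(T,*p,.1305-.07+.05)-T[:3,3])).round(4))"
```

```text
[ 0.3925 -0.2512  0.004 ]
[ 0.3984 -0.1534  0.004 ]
brush head rear top [ 0.062  -0.0185  0.02  ]
brush head rear top [0.062  0.0189 0.02  ]
```

>>> servo_tool --pt "0.001 -0.001 0.02 0 0 0" --pt "0 0 0.02 0 0 0" --pt "0 0 0.01 0 0 0" --pt "0 0 0.004 0 0 0" --pt "0 0 0 0 0 0" --pt "0 0 0 0 0 0"

```text
time: 20.3
ee_pos: [0.4819, -0.2092, 0.0774]
ee_rot: [-3.141, 0.001, 3.071]
force: [-0.1, 0.9, -2.0]
finger_gap: 0.234
```

>>> servo_tool --pt "0 0 0.003 0 0 0" --pt "0 0 0.001 0 0 0" --pt "0 0 0 0 0 0"

```text
time: 20.6
ee_pos: [0.4815, -0.2092, 0.0732]
ee_rot: [-3.141, 0.001, 3.071]
force: [-2.1, 0.9, 2.1]
finger_gap: 0.236
```

Contact with the mat. Release and rise.

>>> servo_tool --pt "0 0 0 0 0 0" --pt "0 0 0 0 0 0" --pt "0 0 0 0 0 0" --pt "0 0 0 0 0 0" --pt "0 0 0 0 0 0" --pt "0 0 0 0 0 0" --pt "0 0 0 0 0 0" --grip 0.3

```text
time: 21.3
ee_pos: [0.4812, -0.2091, 0.0726]
ee_rot: [-3.141, 0.0, 3.071]
force: [-0.3, -0.1, -0.1]
finger_gap: 0.701
```

>>> servo_tool --pt "0 0 -0.01 0 0 0" --pt "0 0 -0.02 0 0 0" --pt "0 0 -0.03 0 0 0" --pt "0 0 -0.04 0 0 0" --pt "0 0 -0.04 0 0 0" --pt "0 0 -0.04 0 0 0" --pt "0 0 -0.04 0 0 0" --pt "0 0 0 0 0 0"

```text
time: 22.1
ee_pos: [0.4836, -0.2106, 0.2985]
ee_rot: [-3.14, 0.011, 3.07]
force: [0.7, -0.7, 0.0]
finger_gap: 0.698
```

```bash
python3 -c "
from h import *
st();T=wrist_T();np.save('T16.npy',T);im=capture('wrist');cv2.imwrite('pics/w16.png',im[:,:,::-1])
to(b2w((0,.16,.293)),(np.pi,0,np.pi/2+BY))"
```

```text
t 22.1 p [ 0.4836 -0.2106  0.2985] r [-3.14   0.011  3.07 ] F [ 0.7 -0.7  0. ] gap 0.698
tool shift [-0.0124  0.6403  0.0024] turn(first, local) [0.0038 0.0056 1.3917] shift after turn [0.6278 0.1263 0.0027]
```

View pics/w16.png

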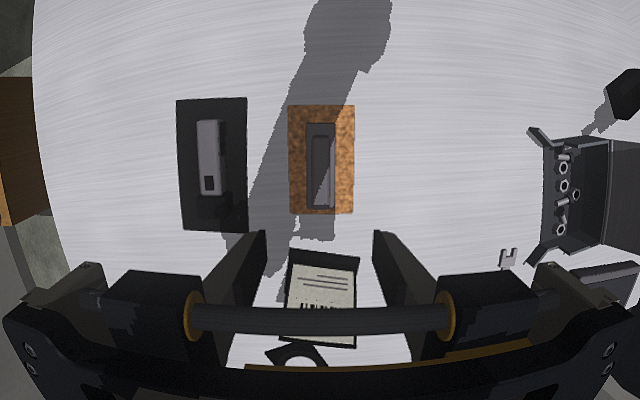

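>>> servo_tool --pt "0 0 0 0 0 0.14" --pt "0 0 0 0 0 0.14" --pt "0 0 0 0 0 0.14" --pt "0 0 0 0 0 0.14" --pt "0 0 0 0 0 0.14" --pt "0 0 0 0 0 0.14" --pt "0 0 0 0 0 0.14" --pt "0 0 0 0 0 0.14" --pt "0 0 0 0 0 0.14" --pt "0 0 0 0 0 0.13" --grip 1 --grip_force 20

```text
time: 23.15
ee_pos: [0.4803, -0.2087, 0.2915]
ee_rot: [-3.139, -0.0, 1.675]
force: [-1.1, 0.4, 0.2]
finger_gap: 0.001
```

```bash
python3 -c "
from h import *
st()
to(b2w((0.02,.145,.30)),(np.pi,0,np.pi/2+BY))"
```

```text
t 23.15 p [ 0.4803 -0.2087  0.2915] r [-3.139 -0.     1.675] F [-1.1  0.4  0.2] gap 0.001
tool shift [ 0.6122  0.1458 -0.0088] turn(first, local) [-0.0023 -0.0001 -0.0041] shift after turn [ 0.6116  0.1483 -0.0085]
```

>>> servo_tool --pt "0.034 0.008 -0.002 0 0 0" --pt "0.034 0.008 -0.002 0 0 0" --pt "0.034 0.008 -0.002 0 0 0" --pt "0.034 0.008 -0.002 0 0 0" --pt "0.034 0.008 -0.002 0 0 0" --pt "0.034 0.008 0 0 0 0" --pt "0.034 0.008 0 0 0 0" --pt "0.034 0.008 0 0 0 0" --pt "0.034 0.008 0 0 0 0" --pt "0.034 0.008 0 0 0 0"

```text
time: 24.15
ee_pos: [0.5226, 0.1389, 0.3013]
ee_rot: [-3.139, 0.001, 1.681]
force: [0.4, 0.1, -0.5]
finger_gap: 0.002
```

>>> servo_tool --pt "0.034 0.008 0 0 0 0" --pt "0.034 0.008 0 0 0 0" --pt "0.034 0.008 0 0 0 0" --pt "0.034 0.008 0 0 0 0" --pt "0.034 0.008 0 0 0 0" --pt "0.034 0.008 0 0 0 0" --pt "0.034 0.008 0 0 0 0" --pt "0.034 0.008 0 0 0 0" --pt "0 0 0 0 0 0"

```text
time: 25.05
ee_pos: [0.5547, 0.4207, 0.2991]
ee_rot: [-3.138, 0.001, 1.688]
force: [-0.1, 0.5, -0.3]
finger_gap: 0.004
```

```bash
python3 -c "
from h import *
s=st();print(w2b(s['ee_pos']))
crop(capture('scene'),300,20,500,170,4,'pics/s17.png');im=capture('wrist');cv2.imwrite('pics/w17.png',im[:,:,::-1]);crop(capture('top'),150,150,350,300,4,'pics/t17.png')
to(b2w((0.02,.145,.15)),(np.pi,0,np.pi/2+BY))"
```

```text
t 25.05 p [0.5547 0.4207 0.2991] r [-3.138e+00  1.000e-03  1.688e+00] F [-0.1  0.5 -0.3] gap 0.004
[0.01358224 0.15106937]
tool shift [0.0015 0.0051 0.1509] turn(first, local) [-0.0016  0.0029  0.0009] shift after turn [0.001  0.0049 0.1509]
```

View pics/s17.png

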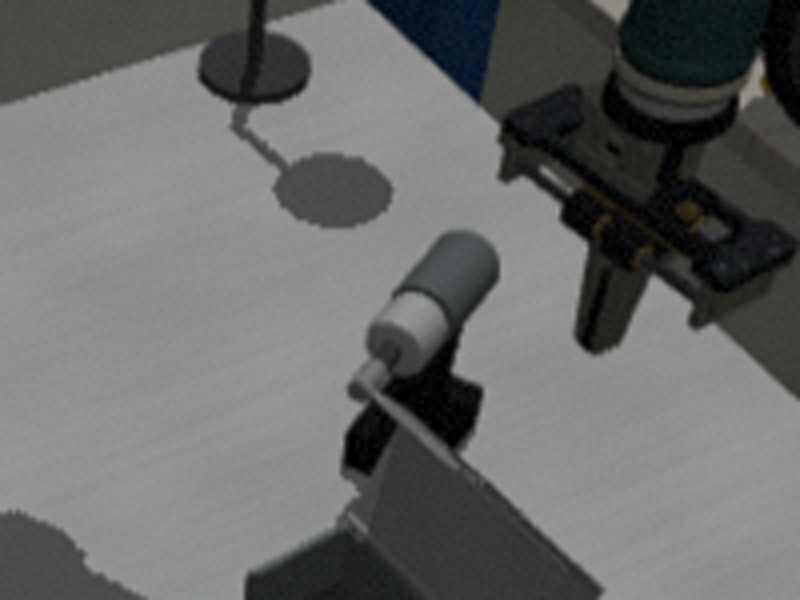

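View pics/w17.png

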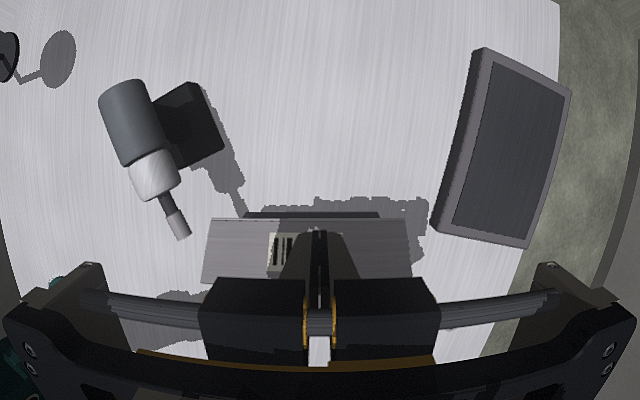

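View pics/t17.png

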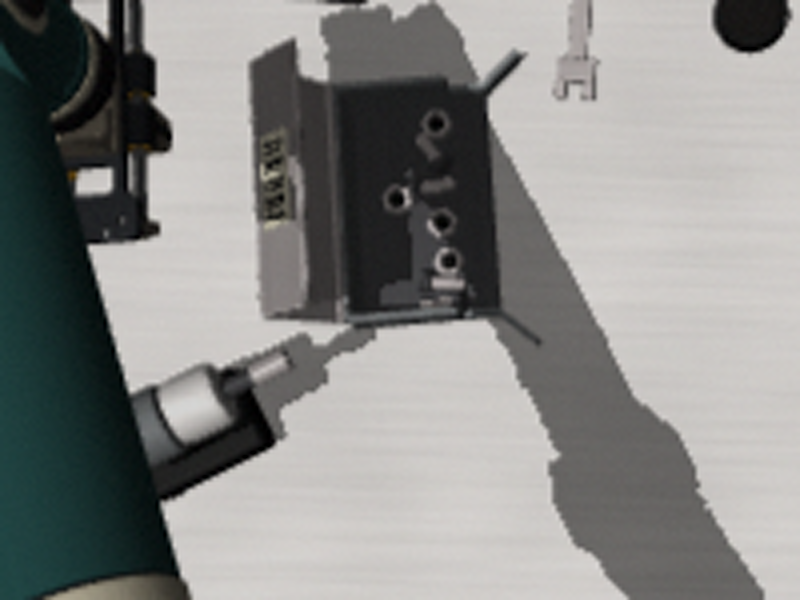

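>>> servo_tool --pt "0 0 0.03 0 0 0" --pt "0 0 0.04 0 0 0" --pt "0 0 0.04 0 0 0" --pt "0 0 0.03 0 0 0" --pt "0 0 0.009 0 0 0" --pt "0 0 0 0 0 0"

```text
time: 25.8
ee_pos: [0.557, 0.4134, 0.1525]
ee_rot: [-3.14, 0.002, 1.679]
force: [0.5, -0.5, -0.2]
finger_gap: 0.006
```

```bash
python3 -c "
from h import *
s=st();print(w2b(s['ee_pos']))
crop(capture('scene'),340,50,500,170,5,'pics/s18.png')"
```

```text
t 25.8 p [0.557  0.4134 0.1525] r [-3.140e+00  2.000e-03  1.679e+00] F [ 0.5 -0.5 -0.2] gap 0.006
[0.0150949  0.14356482]
```

View pics/s18.png

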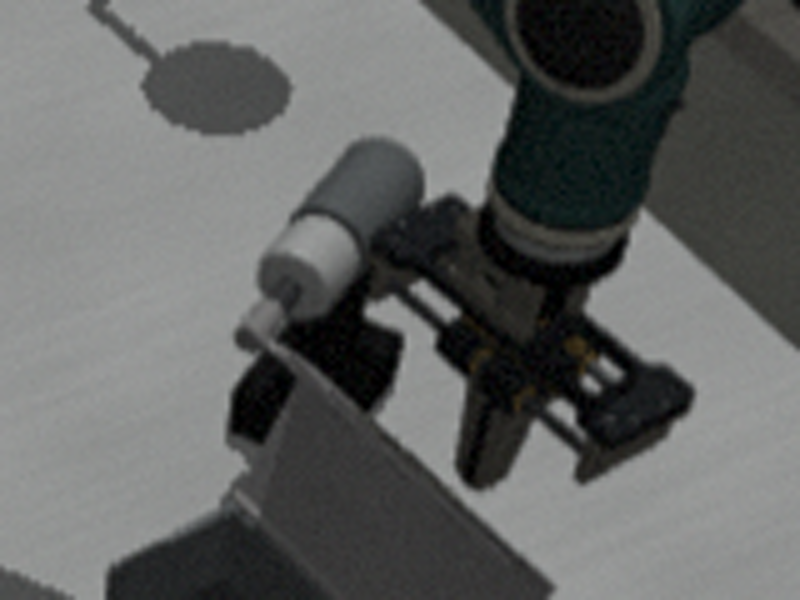

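>>> servo_tool --pt "-0.011 0 0 0 0 0" --pt "-0.011 0 0 0 0 0" --pt "-0.011 0 0 0 0 0" --pt "-0.011 0 0 0 0 0" --pt "-0.011 0 0 0 0 0" --pt "-0.01 0 0 0 0 0"

```text
time: 26.45
ee_pos: [0.5649, 0.3496, 0.1542]
ee_rot: [3.14, -0.0, 1.68]
force: [0.8, 3.0, 1.8]
finger_gap: 0.002
```

>>> servo_tool --pt "-0.011 0 0 0 0 0" --pt "-0.011 0 0 0 0 0" --pt "-0.0105 0 0.0035 0 0 0" --pt "-0.0105 0 0.0035 0 0 0"

```text
time: 26.85
ee_pos: [0.5686, 0.3065, 0.1456]
ee_rot: [-3.14, 0.001, 1.681]
force: [-0.1, 3.1, -0.1]
finger_gap: 0.007
```

```bash
python3 -c "
from h import *
s=st();print(w2b(s['ee_pos']))
crop(capture('scene'),300,50,500,200,4,'pics/s19.png')"
```

```text
t 26.85 p [0.5686 0.3065 0.1456] r [-3.140e+00  1.000e-03  1.681e+00] F [-0.1  3.1 -0.1] gap 0.007
[0.01510304 0.03610235]
```

View pics/s19.png

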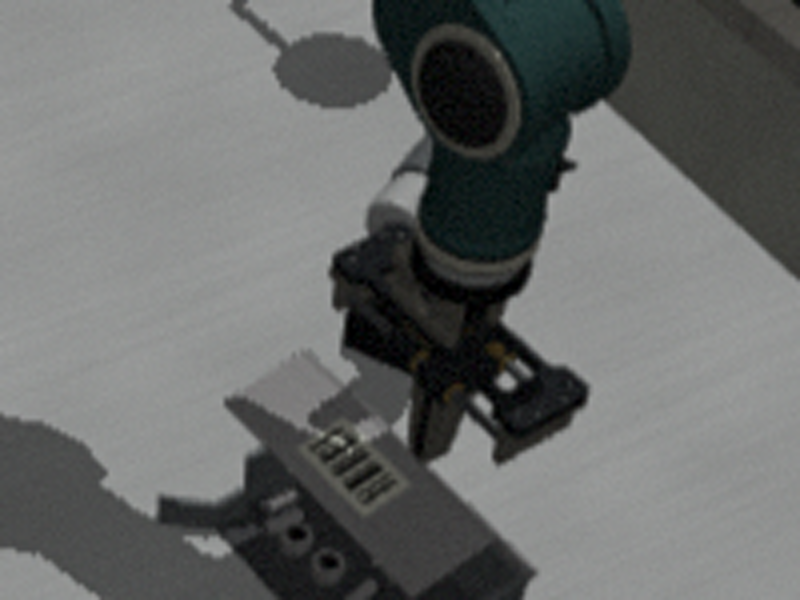

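>>> servo_tool --pt "-0.0092 0 0.0063 0 0 0" --pt "-0.0092 0 0.0063 0 0 0" --pt "-0.0072 0 0.0085 0 0 0" --pt "-0.0072 0 0.0085 0 0 0" --pt "-0.0048 0 0.01 0 0 0" --pt "-0.0048 0 0.01 0 0 0" --pt "-0.002 0 0.01 0 0 0" --pt "-0.002 0 0.009 0 0 0"

```text
time: 27.7
ee_pos: [0.5741, 0.2612, 0.0767]
ee_rot: [-3.141, 0.001, 1.681]
force: [0.9, 1.5, 1.7]
finger_gap: 0.008
```

```bash
python3 -c "
from h import *
s=st();print(w2b(s['ee_pos']))"
```

```text
t 27.7 p [0.5741 0.2612 0.0767] r [-3.141e+00  1.000e-03  1.681e+00] F [0.9 1.5 1.7] gap 0.008
[ 0.015706  -0.0095924]
```

>>> servo_tool --pt "-0.005 0 0.002 0 0 0" --pt "-0.005 0 0.002 0 0 0" --pt "0 0 0 0 0 0"

```text
time: 28.0
ee_pos: [0.5756, 0.2558, 0.0754]
ee_rot: [3.14, -0.005, 1.683]
force: [-2.9, 6.8, 10.2]
finger_gap: 0.005
```

>>> servo_tool --pt "0 0 0.002 0 0 0" --pt "0 0 0 0 0 0"

```text
time: 28.2
ee_pos: [0.5757, 0.2558, 0.0753]
ee_rot: [3.14, -0.006, 1.683]
force: [-7.2, 4.8, 23.7]
finger_gap: 0.003
```

>>> servo_tool --pt "0 0 -0.02 0 0 0" --pt "0 0 -0.04 0 0 0" --pt "0 0 -0.05 0 0 0" --pt "0 0 -0.05 0 0 0" --pt "-0.01 0 -0.03 0 0 0.14" --pt "-0.02 0 0 0 0 0.14" --pt "0 0 0 0 0 0.14" --pt "0 0 0 0 0 0.14" --pt "0 0 0 0 0 0.14" --pt "0 0 0 0 0 0.14"

```text
time: 29.2
ee_pos: [0.5755, 0.2214, 0.2612]
ee_rot: [3.141, 0.001, 0.835]
force: [0.3, -0.0, -0.3]
finger_gap: 0.007
```

>>> servo_tool --pt "0 0 0 0 0 0.14" --pt "0 0 0 0 0 0.14" --pt "0 0 0 0 0 0.14" --pt "0 0 0 0 0 0.14" --pt "0 0 0 0 0 0.14" --pt "0 0 0 0 0 0.14" --pt "0 0 0 0 0 0.09" --grip 0.2

```text
time: 29.9
ee_pos: [0.5755, 0.2215, 0.2611]
ee_rot: [3.14, 0.0, -0.094]
force: [0.2, -0.3, 0.0]
finger_gap: 0.593
```

```bash
python3 -c "
from h import *
s=st();print(w2b(s['ee_pos']))
crop(capture('scene'),300,50,500,200,4,'pics/s20.png');crop(capture('top'),205,120,465,270,3,'pics/t20.png')
to((.477,-.371,.25),(np.pi,0,-.1))"
```

```text
t 29.9 p [0.5755 0.2215 0.2611] r [ 3.14   0.    -0.094] F [ 0.2 -0.3  0. ] gap 0.593
[ 0.01277715 -0.04919044]
tool shift [-0.0452  0.5989  0.0124] turn(first, local) [0.0022 0.0003 0.0106] shift after turn [-0.0389  0.5994  0.011 ]
```

View pics/s20.png

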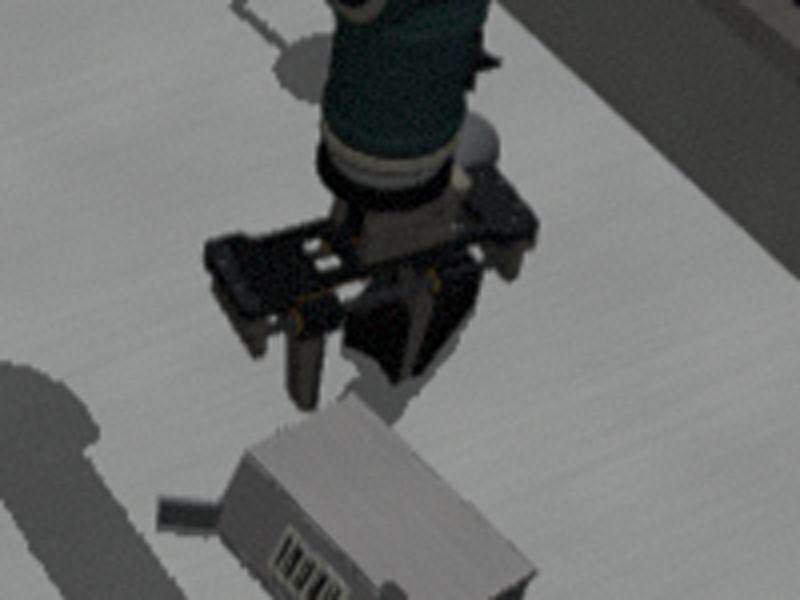

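View pics/t20.png

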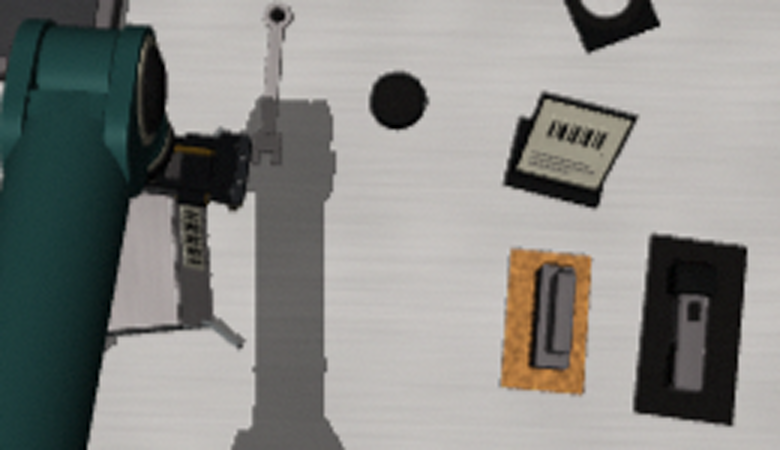

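>>> servo_tool --pt "-0.0022 0.0335 0 0 0 0" --pt "-0.0022 0.0335 0 0 0 0" --pt "-0.0022 0.0335 0 0 0 0" --pt "-0.0022 0.0335 0 0 0 0" --pt "-0.0022 0.0335 0 0 0 0" --pt "-0.0022 0.0335 0 0 0 0" --pt "-0.0022 0.0335 0 0 0 0" --pt "-0.0022 0.0335 0 0 0 0" --pt "-0.0022 0.0335 0 0 0 0" --pt "-0.0022 0.0335 0 0 0 0" --grip 0

```text
time: 31.0
ee_pos: [0.5234, -0.1113, 0.2619]
ee_rot: [3.141, -0.0, -0.086]
force: [0.6, 0.3, 0.1]
finger_gap: 0.998
```

>>> servo_tool --pt "-0.0022 0.033 0 0 0 0" --pt "-0.0022 0.033 0 0 0 0" --pt "-0.0022 0.033 0 0 0 0" --pt "-0.0022 0.033 0 0 0 0" --pt "-0.0022 0.033 0 0 0 0" --pt "-0.0022 0.033 0 0 0 0" --pt "-0.0022 0.033 0 0 0 0" --pt "-0.0022 0.033 0 0 0 0" --pt "0 0 0 0 0 0"

```text
time: 31.9
ee_pos: [0.4799, -0.3765, 0.2624]
ee_rot: [3.138, 0.001, -0.094]
force: [-0.4, -0.2, -0.5]
finger_gap: 0.999
```

```bash
python3 -c "
from h import *
s=st();T=wrist_T();np.save('T21.npy',T)
im=capture('wrist');cv2.imwrite('pics/w21.png',im[:,:,::-1])
to((.477,-.371,.25),(np.pi,0,-.1))"
```

```text
t 31.9 p [ 0.4799 -0.3765  0.2624] r [ 3.138e+00  1.000e-03 -9.400e-02] F [-0.4 -0.2 -0.5] gap 0.999
tool shift [-0.0043 -0.0025  0.012 ] turn(first, local) [0.0017 0.0006 0.008 ] shift after turn [-0.0043 -0.0024  0.012 ]
```

View pics/w21.png

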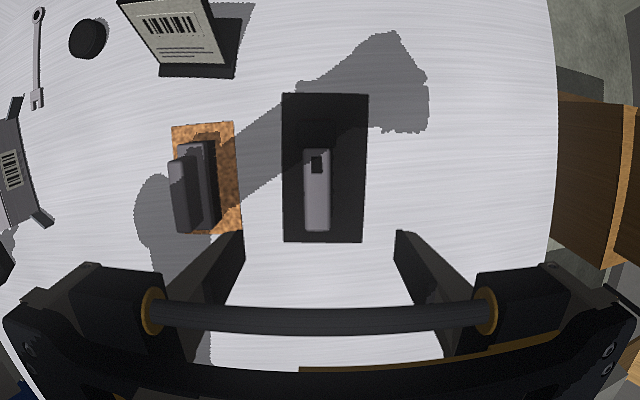

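```bash
python3 -c "
from h import *
im=cv2.imread('pics/w21.png')[:,:,::-1]
g=np.clip(im.astype(float)*2.2,0,255).astype(np.uint8)
crop(g,270,85,380,250,3.6,'pics/w21a.png');crop(im,110,0,260,90,5,'pics/w21b.png')"
```

```text
(no output)
```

View pics/w21a.png

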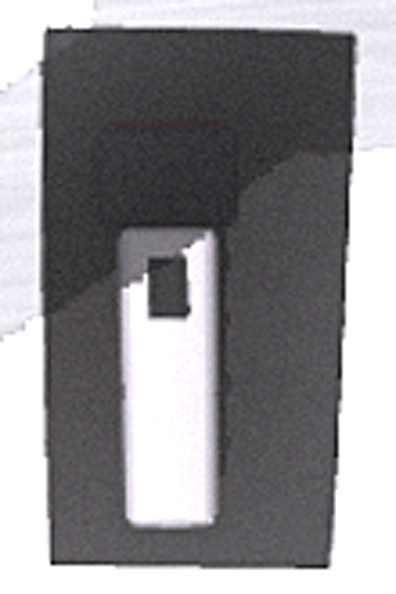

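View pics/w21b.png

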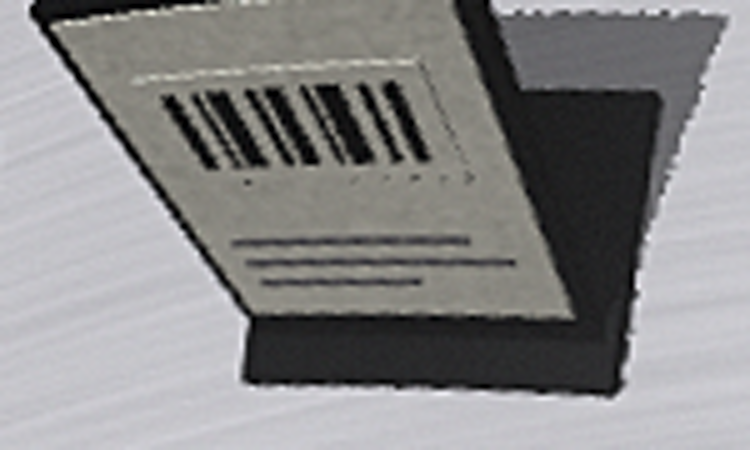

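```bash
python3 - <<'E'
from h import *
T=np.load('T21.npy')
A=lambda x,y,z: wpx2w(T,270+(x+.5)/3.6,85+(y+.5)/3.6,z)
for p in [(120,230),(216,230),(216,525),(127,525)]: print("grip",A(*p,.041).round(4))
for p in [(103,127),(237,127)]: print("head",A(*p,.044).round(4))
m=[A(*p,.004) for p in [(45,28),(357,35),(330,568),(52,563)]]
for q in m: print("mat",q.round(4))
print("mat c",np.mean(m,0).round(4))
B=lambda x,y,z: wpx2w(T,110+(x+.5)/5,(y+.5)/5,z)
print("label c wrist",B(303,130,.101).round(4))
C=lambda x,y,z: px2w("top",345+(x+.5)/4,130+(y+.5)/4,z)
# triangulate label centre & barcode corners from two views
def ray_t(u,v):
    c=get_calibration("top");M=c["cam_to_world"];d=M[:3,:3]@np.array([(u-c["cx"])/c["fx"],(v-c["cy"])/c["fy"],1.]);return M[:3,3],d/np.linalg.norm(d)
def ray_w(u,v):
    a=wpx2w(T,u,v,0);b=(T@get_calibration("wrist")["hand_eye"])[:3,3];return b,(a-b)/np.linalg.norm(a-b)
def tri(r1,r2):
    A=np.zeros((3,3));b=np.zeros(3)
    for o,d in(r1,r2):
        P=np.eye(3)-np.outer(d,d);A+=P;b+=P@o
    x=np.linalg.solve(A,b);return x,[np.linalg.norm((np.eye(3)-np.outer(d,d))@(x-o)) for o,d in (r1,r2)]
# barcode corners: TL,TR,BR,BL in wrist crop / top crop
w=[(165,97),(398,82),(430,160),(208,167)]; t=[(177,122),(248,137),(240,160),(168,144)]
pts=[]
for a,b in zip(w,t):
    x,e=tri(ray_w(110+(a[0]+.5)/5,(a[1]+.5)/5),ray_t(345+(b[0]+.5)/4,130+(b[1]+.5)/4));print(x.round(4),np.round(e,4));pts.append(x)
pts=np.array(pts);print(pts.mean(0)); 
y=pts[1]-pts[0]+pts[2]-pts[3];dn=pts[3]-pts[0]+pts[2]-pts[1]
n=np.cross(dn,y);n/=np.linalg.norm(n);print("n",n, "yaw y",np.arctan2(y[1],y[0]))
E
```

```text
grip [ 0.5136 -0.3609  0.041 ]
grip [ 0.5104 -0.3945  0.041 ]
grip [ 0.3999 -0.3851  0.041 ]
grip [ 0.4031 -0.3517  0.041 ]
head [ 0.5504 -0.3588  0.044 ]
head [ 0.546  -0.4048  0.044 ]
mat [ 0.5903 -0.3382  0.004 ]
mat [ 0.5771 -0.4561  0.004 ]
mat [ 0.3608 -0.4316  0.004 ]
mat [ 0.3744 -0.3154  0.004 ]
mat c [ 0.4756 -0.3853  0.004 ]
label c wrist [ 0.6837 -0.2261  0.101 ]
[ 0.6972 -0.1958  0.1134] [0.0007 0.0007]
[ 0.6845 -0.2561  0.1142] [0.0004 0.0004]
[ 0.6705 -0.2545  0.0926] [0.0004 0.0004]
[ 0.685 -0.193  0.088] [0.0012 0.0012]
[ 0.68431485 -0.22484869  0.10203503]
n [-0.84524173  0.2113498   0.49081329] yaw y -1.791226329991834
```

```bash
python3 -c "
from h import *
to((.4738,-.3748,.012),(np.pi,0,-.083))"
```

```text
tool shift [-0.007   0.0012  0.25  ] turn(first, local) [ 0.0017  0.0006 -0.009 ] shift after turn [-0.0072  0.0016  0.25  ]
```

>>> servo_tool --pt "-0.004 0 0.04 0.002 0 -0.009" --pt "-0.003 0 0.05 0 0 0" --pt "0 0 0.05 0 0 0" --pt "0 0 0.04 0 0 0" --pt "0 0 0.02 0 0 0" --pt "0 0 0 0 0 0" --pt "0 0 0 0 0 0"

```text
time: 32.65
ee_pos: [0.4765, -0.37, 0.0627]
ee_rot: [-3.14, -0.0, -0.078]
force: [1.0, -0.4, 0.4]
finger_gap: 1.0
```

```bash
python3 -c "
from h import *
st();T=wrist_T();np.save('T22.npy',T)
im=capture('wrist');cv2.imwrite('pics/w22.png',np.clip(im[:,:,::-1]*1.8,0,255))
to((.4738,-.3748,.012),(np.pi,0,-.083))"
```

```text
t 32.65 p [ 0.4765 -0.37    0.0627] r [-3.14  -0.    -0.078] F [ 1.  -0.4  0.4] gap 1.0
tool shift [-0.0029  0.0045  0.0515] turn(first, local) [-0.0006 -0.0017  0.0043] shift after turn [-0.0027  0.0045  0.0515][ WARN:0@1.657] global loadsave.cpp:1063 imwrite_ Unsupported depth image for selected encoder is fallbacked to CV_8U.
```

View pics/w22.png

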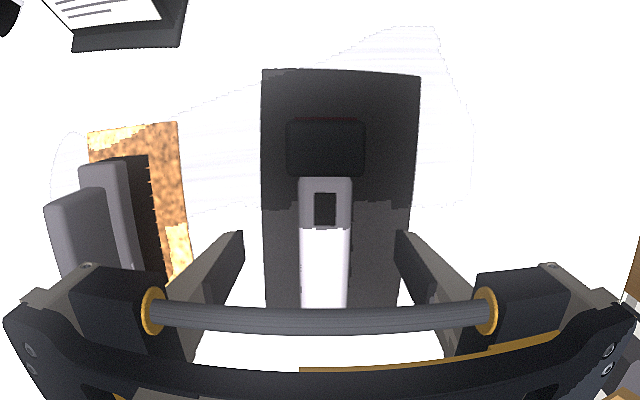

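```bash
python3 -c "
from h import *
T=np.load('T22.npy')
for p,z in [((299,178),.041),((352,178),.041),((299,228),.041),((352,228),.041),((287,120),.044),((365,120),.044)]:
  w=wpx2w(T,*p,z);print(w.round(4),(T[:3,:3].T@(w-T[:3,3])).round(4))"
```

```text
[ 0.5137 -0.3602  0.041 ] [ 0.0363 -0.0126  0.0217]
[ 0.5111 -0.3937  0.041 ] [0.0363 0.021  0.0217]
[ 0.4801 -0.357   0.041 ] [ 0.0025 -0.0132  0.0217]
[ 0.4773 -0.392   0.041 ] [0.0025 0.022  0.0216]
[ 0.5508 -0.3564  0.044 ] [ 0.073  -0.0193  0.0187]
[ 0.5473 -0.4035  0.044 ] [0.0731 0.028  0.0186]
```

>>> servo_tool --pt "-0.003 0.0043 0.015 0 0 0.004" --pt "0 0 0.02 0 0 0" --pt "0 0 0.011 0 0 0" --pt "0 0 0.004 0 0 0" --pt "0 0 0 0 0 0" --pt "0 0 0 0 0 0"

```text
time: 33.3
ee_pos: [0.4727, -0.3748, 0.0123]
ee_rot: [-3.14, -0.0, -0.084]
force: [0.4, -0.3, 0.5]
finger_gap: 1.003
```

>>> servo_tool --pt "0 0 0 0 0 0" --pt "0 0 0 0 0 0" --pt "0 0 0 0 0 0" --pt "0 0 0 0 0 0" --pt "0 0 0 0 0 0" --pt "0 0 0 0 0 0" --pt "0 0 0 0 0 0" --pt "0 0 0 0 0 0" --pt "0 0 0 0 0 0" --pt "0 0 0 0 0 0" --grip 1 --grip_force 35

```text
time: 34.3
ee_pos: [0.4726, -0.3743, 0.0122]
ee_rot: [-3.14, -0.0, -0.084]
force: [-0.8, 0.6, 0.4]
finger_gap: 0.39
```

>>> servo_tool --pt "0 0 0 0 0 0" --pt "0 0 0 0 0 0"

```text
time: 34.5
ee_pos: [0.4726, -0.3742, 0.0122]
ee_rot: [-3.14, -0.0, -0.084]
force: [0.4, 1.7, 0.6]
finger_gap: 0.39
```

>>> servo_tool --pt "0 0 -0.01 0 0 0" --pt "0 0 -0.03 0 0 0" --pt "0 0 -0.04 0 0 0" --pt "0 0 -0.05 0 0 0" --pt "0 0 -0.05 0 0 0" --pt "0 0 -0.05 0 0 0" --pt "0 0 0 0 0 0"

```text
time: 35.2
ee_pos: [0.4743, -0.3784, 0.2493]
ee_rot: [3.137, -0.01, -0.085]
force: [0.5, -0.6, -1.4]
finger_gap: 0.388
```

```bash
cat >> h.py <<'E'
def scanpose(L,az,dist=.1,p=.419,zc=.012):
    rpy=(np.pi,p,az);M=R.from_euler('xyz',rpy).as_matrix()
    return np.array(L)-(dist+.0765)*M[:,0]+zc*M[:,2],rpy
E
python3 -c "
from h import *
st();T=wrist_T();im=capture('wrist');cv2.imwrite('pics/w23.png',np.clip(im[:,:,::-1].astype(float)*1.8,0,255).astype(np.uint8))
P,r=scanpose(b2w((0,-.053,.039)),np.pi/2+BY);print(P,r);to(P,r);to((.53,-.05,.24),(np.pi,0,r[2]))
print(scanpose((.684,-.2255,.1015),-.2188))"
```

```text
t 35.2 p [ 0.4743 -0.3784  0.2493] r [ 3.137 -0.01  -0.085] F [ 0.5 -0.6 -1.4] gap 0.388
[0.58111836 0.05116238 0.09984657] (3.141592653589793, 0.419, 1.6787963267948967)
tool shift [ 0.0702 -0.4354  0.1457] turn(first, local) [-0.3627 -0.3071 -1.7363] shift after turn [ 0.4371  0.1532 -0.035 ]
tool shift [ 0.0287 -0.3301  0.0055] turn(first, local) [ 0.0063 -0.0033 -1.7636] shift after turn [0.3184 0.0915 0.0057]
(array([ 0.52184614, -0.18944351,  0.16234657]), (3.141592653589793, 0.419, -0.2188))
```

View pics/w23.png

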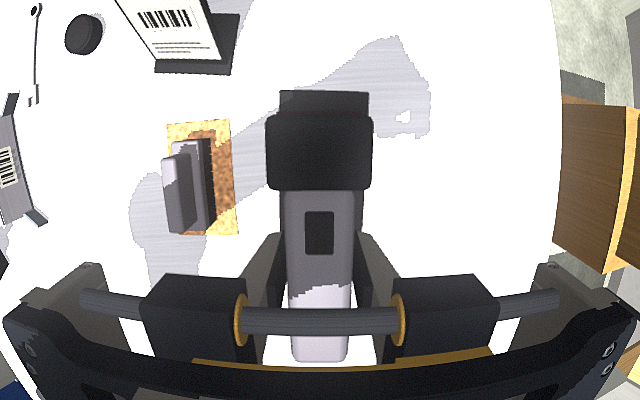

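>>> servo_tool --pt "0 0 0 0 0 -0.14" --pt "0 0 0 0 0 -0.14" --pt "0 0 0 0 0 -0.14" --pt "0 0 0 0 0 -0.14" --pt "0 0 0 0 0 -0.14" --pt "0 0 0 0 0 -0.14" --pt "0 0 0 0 0 -0.14" --pt "0 0 0 0 0 -0.14" --pt "0 0 0 0 0 -0.14" --pt "0 0 0 0 0 -0.14"

```text
time: 36.25
ee_pos: [0.4714, -0.374, 0.2402]
ee_rot: [-3.138, -0.002, 1.321]
force: [-0.2, 0.7, -3.0]
finger_gap: 0.388
```

>>> servo_tool --pt "0 0 0 0 0 -0.14" --pt "0 0 0 0 0 -0.14" --pt "0 0 0 0 0 -0.084" --pt "0.025 0.007 0 0 0 0" --pt "0.025 0.007 0 0 0 0" --pt "0.025 0.007 0 0 0 0" --pt "0.025 0.007 0 0 0 0" --pt "0.025 0.007 0 0 0 0" --pt "0.025 0.007 0 0 0 0" --pt "0.025 0.007 0 0 0 0"

```text
time: 37.25
ee_pos: [0.501, -0.1941, 0.2406]
ee_rot: [-3.139, -0.002, 1.679]
force: [0.8, -0.4, -1.6]
finger_gap: 0.387
```

>>> servo_tool --pt "0.025 0.008 0 0 0 0" --pt "0.025 0.008 0 0 0 0" --pt "0.025 0.008 0 0 0 0" --pt "0.025 0.008 0 0 0 0" --pt "0 0 0 0 -0.1 0" --pt "0 0 0 0 -0.1 0" --pt "0 0 0 0 -0.1 0" --pt "0 0 0 0 -0.1 0" --pt "0 0 0 0 0 0" --pt "0 0 0 0 0 0"

```text
time: 38.25
ee_pos: [0.5224, -0.0923, 0.2415]
ee_rot: [-3.139, 0.397, 1.682]
force: [0.2, 0.1, -2.7]
finger_gap: 0.389
```

```bash
python3 -c "
from h import *
st();np.save('T24.npy',wrist_T());im=capture('wrist');cv2.imwrite('pics/w24.png',im[:,:,::-1])
P,r=scanpose(b2w((0,-.053,.039)),np.pi/2+BY);to(P,r)"
```

```text
t 38.25 p [ 0.5224 -0.0923  0.2415] r [-3.139  0.397  1.682] F [ 0.2  0.1 -2.7] gap 0.389
tool shift [0.1817 0.0739 0.0779] turn(first, local) [-0.0011 -0.0218  0.0002] shift after turn [0.1834 0.0738 0.074 ]
```

View pics/w24.png

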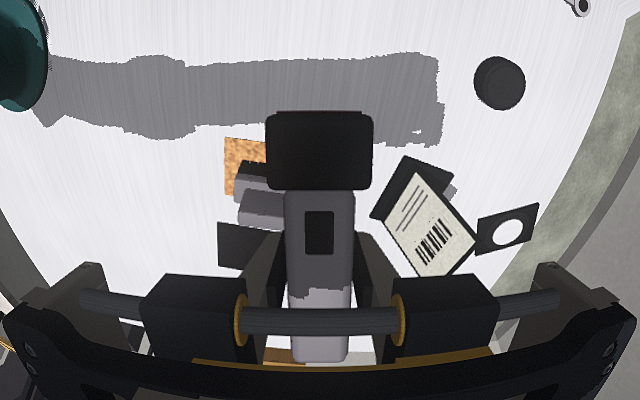

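>>> servo_tool --pt "0 0 0 0 -0.022 0" --pt "0.023 0.0092 0.0092 0 0 0" --pt "0.023 0.0092 0.0092 0 0 0" --pt "0.023 0.0092 0.0092 0 0 0" --pt "0.023 0.0092 0.0092 0 0 0" --pt "0.023 0.0092 0.0092 0 0 0" --pt "0.023 0.0092 0.0092 0 0 0" --pt "0.023 0.0092 0.0092 0 0 0" --pt "0.022 0.0092 0.0092 0 0 0" --pt "0 0 0 0 0 0"

```text
time: 39.3
ee_pos: [0.5814, 0.0535, 0.0984]
ee_rot: [-3.139, 0.42, 1.683]
force: [-0.4, 0.7, -1.8]
finger_gap: 0.391
```

>>> servo_tool --pt "0 0 0 0 0 0" --pt "0 0 0 0 0 0" --pt "0 0 0 0 0 0"

```text
time: 39.6
ee_pos: [0.5818, 0.0502, 0.1018]
ee_rot: [3.14, 0.42, 1.677]
force: [0.8, 0.9, -2.9]
finger_gap: 0.387
```

```bash
python3 -c "
from h import *
st();T=wrist_T();crop(capture('scene'),270,90,470,240,4,'pics/s25.png');crop(capture('top'),205,120,405,270,4,'pics/t25.png')
P,r=scanpose(b2w((0,-.053,.039)),np.pi/2+BY);to(P,r)
M=T[:3,:3];w=T[:3,3]+M@[.0765,0,-.012];h=w+.1*M[:,0];print('aim',h,'bin',w2b(h))
print('label px scene',w2px('scene',b2w((0,-.053,.039))),w2px('scene',h),'top',w2px('top',b2w((0,-.053,.039))))"
```

```text
t 39.6 p [0.5818 0.0502 0.1018] r [3.14  0.42  1.677] F [ 0.8  0.9 -2.9] gap 0.387
tool shift [ 0.0011 -0.0005  0.0014] turn(first, local) [ 0.0012  0.0012 -0.0009] shift after turn [ 0.0011 -0.0005  0.0014]
aim [0.56415431 0.21529391 0.040717  ] bin [ 0.00082655 -0.05411045]
label px scene (np.float64(374.80140329674634), np.float64(194.39718313218188)) (np.float64(374.72086178722725), np.float64(194.41364073679136)) top (np.float64(270.10008572669983), np.float64(199.1119077864306))
```

View pics/s25.png

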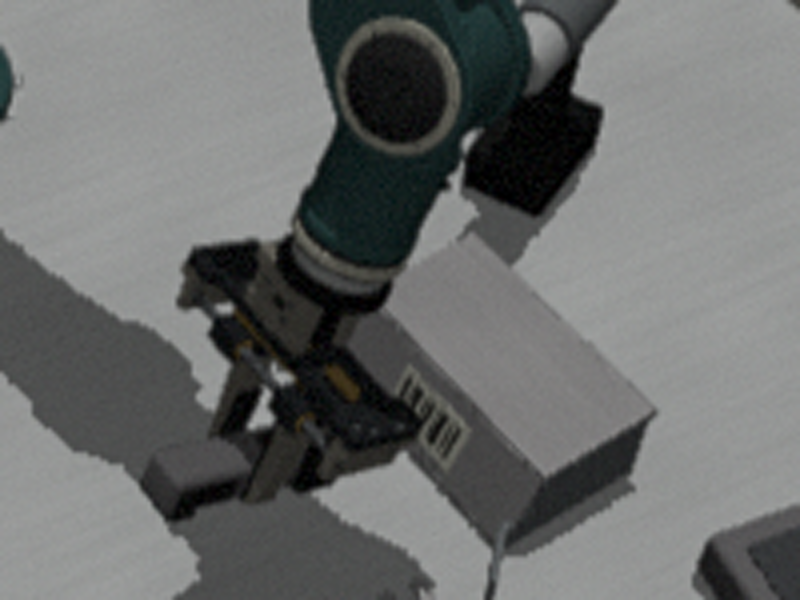

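View pics/t25.png

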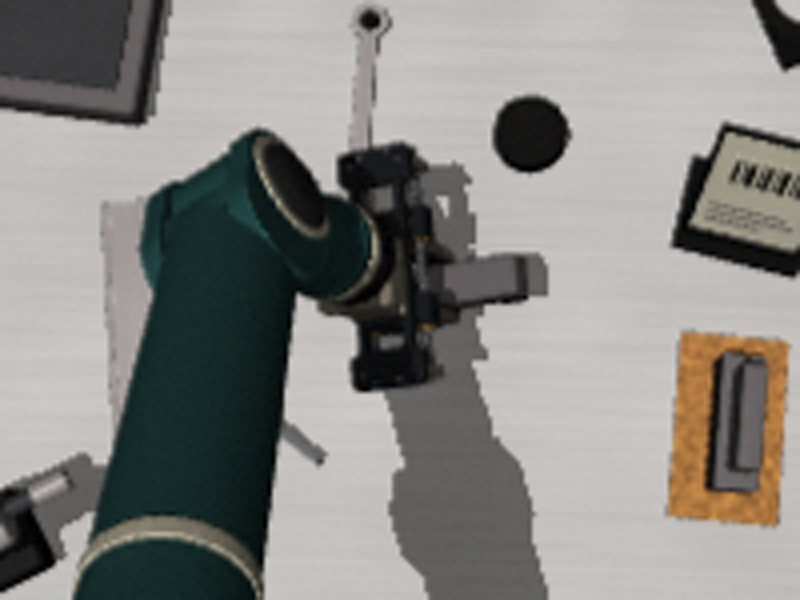

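>>> servo_tool --pt "0 0 0 0 0 0" --pt "0 0 0 0 0 0" --pt "0 0 0 0 0 0" --pt "0 0 0 0 0 0" --pt "0 0 0 0 0 0" --pt "0 0 0 0 0 0" --pt "0 0 0 0 0 0" --pt "0 0 0 0 0 0" --pt "0 0 0 0 0 0" --pt "0 0 0 0 0 0"

```text
time: 40.7
ee_pos: [0.5815, 0.0516, 0.1007]
ee_rot: [3.141, 0.421, 1.68]
force: [0.5, -0.0, -2.1]
finger_gap: 0.391
```

>>> servo_tool --pt "0 0 0 0 0 0" --pt "0 0 0 0 0 0" --pt "0 0 0 0 0 0" --pt "0 0 0 0 0 0" --pt "0 0 0 0 0 0" --pt "0 0 0 0 0 0" --pt "0 0 0 0 0 0" --pt "0 0 0 0 0 0" --pt "0 0 0 0 0 0" --pt "0 0 0 0 0 0"

```text
time: 41.7
ee_pos: [0.5815, 0.0516, 0.1007]
ee_rot: [3.141, 0.421, 1.68]
force: [-0.6, 0.8, -2.5]
finger_gap: 0.386
```

>>> servo_tool --pt "0 0 0 0 0 0" --pt "0 0 0 0 0 0" --pt "0 0 0 0 0 0" --pt "0 0 0 0 0 0" --pt "0 0 0 0 0 0" --pt "0 0 0 0 0 0" --pt "0 0 0 0 0 0" --pt "0 0 0 0 0 0" --pt "0 0 0 0 0 0" --pt "0 0 0 0 0 0"

```text
time: 42.7
ee_pos: [0.5815, 0.0515, 0.1007]
ee_rot: [3.141, 0.421, 1.68]
force: [0.8, -0.3, -2.2]
finger_gap: 0.388
```

```bash
python3 -c "
from h import *
s=st();print(s['joint_vel'].round(4))
im=capture('wrist');cv2.imwrite('pics/w26.png',im[:,:,::-1])
T=wrist_T();M=T[:3,:3];w=T[:3,3]+M@[.0765,0,-.012];h=w+.1*M[:,0];print('aim',h,'bin',w2b(h))"
```

```text
t 42.7 p [0.5815 0.0515 0.1007] r [3.141 0.421 1.68 ] F [ 0.8 -0.3 -2.2] gap 0.388
[-0.0011 -0.0009  0.      0.0001  0.0005 -0.0004  0.0004]
aim [0.56344574 0.21656695 0.03959431] bin [ 0.00025934 -0.05276845]
```

View pics/w26.png

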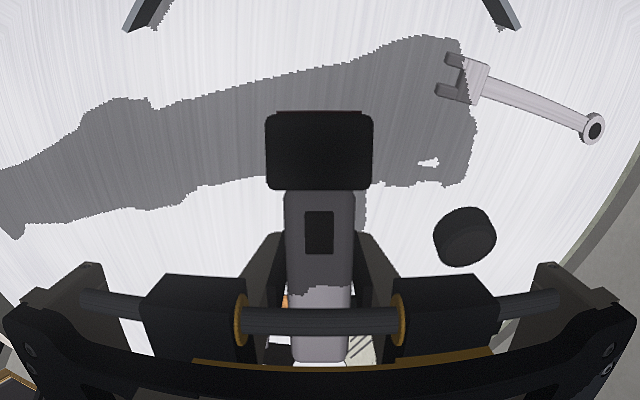

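>>> servo_tool --pt "-0.02 0 -0.01 0 0 0" --pt "-0.03 0 -0.02 0 0 0" --pt "-0.03 0 -0.03 0 0 0" --pt "0 0 -0.03 0 0.11 0" --pt "0 0 -0.03 0 0.11 0" --pt "0 0 0 0 0.1 0" --pt "0 0 0 0 0.1 0" --pt "0 0 0 0 0 0.14" --pt "0 0 0 0 0 0.14" --pt "0 0 0 0 0 0.14"

```text
time: 43.75
ee_pos: [0.5841, 0.0221, 0.2455]
ee_rot: [3.14, 0.0, 1.252]
force: [0.5, 0.5, -2.2]
finger_gap: 0.392
```

>>> servo_tool --pt "0 0 0 0 0 0.14" --pt "0 0 0 0 0 0.14" --pt "0 0 0 0 0 0.14" --pt "0 0 0 0 0 0.14" --pt "0 0 0 0 0 0.14" --pt "0 0 0 0 0 0.14" --pt "0 0 0 0 0 0.14" --pt "0 0 0 0 0 0.14" --pt "0 0 0 0 0 0.14" --pt "0 0 0 0 0 0.08"

```text
time: 44.75
ee_pos: [0.584, 0.0228, 0.2453]
ee_rot: [3.141, -0.001, -0.086]
force: [-0.4, 0.3, -3.3]
finger_gap: 0.389
```

```bash
python3 -c "
from h import *
st()
P,r=scanpose((.684,-.2255,.1015),-.2188);to((.48,-.18,.24),(np.pi,0,-.2188));to(P,r)"
```

```text
t 44.75 p [0.584  0.0228 0.2453] r [ 3.141e+00 -1.000e-03 -8.600e-02] F [-0.4  0.3 -3.3] gap 0.389
tool shift [-0.0863  0.211   0.0054] turn(first, local) [ 0.0005 -0.001   0.1329] shift after turn [-0.0575  0.2206  0.0053]
tool shift [-0.0438  0.2168  0.0831] turn(first, local) [ 0.0284 -0.4194  0.1309] shift after turn [0.0204 0.2207 0.0817]
```

>>> servo_tool --pt "0 0 0 0 0 0.133" --pt "-0.0082 0.0315 0 0 0 0" --pt "-0.0082 0.0315 0 0 0 0" --pt "-0.0082 0.0315 0 0 0 0" --pt "-0.0082 0.0315 0 0 0 0" --pt "-0.0082 0.0315 0 0 0 0" --pt "-0.0082 0.0315 0 0 0 0" --pt "-0.0082 0.0315 0 0 0 0" --pt "0 0 0 0 -0.11 0" --pt "0 0 0 0 -0.11 0"

```text
time: 45.75
ee_pos: [0.4802, -0.1808, 0.2467]
ee_rot: [-3.139, 0.22, -0.216]
force: [1.0, 1.0, -2.7]
finger_gap: 0.386
```

>>> servo_tool --pt "0 0 0 0 -0.1 0" --pt "0 0 0 0 -0.1 0" --pt "0 0 0 0 0 0"

```text
time: 46.05
ee_pos: [0.4824, -0.1798, 0.2432]
ee_rot: [3.139, 0.422, -0.214]
force: [0.5, 0.1, -2.2]
finger_gap: 0.39
```

```bash
python3 -c "
from h import *
st();cv2.imwrite('pics/w27.png',capture('wrist')[:,:,::-1])
P,r=scanpose((.684,-.2255,.1015),-.2188);to(P,r)"
```

```text
t 46.05 p [ 0.4824 -0.1798  0.2432] r [ 3.139  0.422 -0.214] F [ 0.5  0.1 -2.2] gap 0.39
tool shift [0.0709 0.0005 0.0576] turn(first, local) [0.0039 0.0002 0.0037] shift after turn [0.0709 0.0005 0.0577]
```

View pics/w27.png

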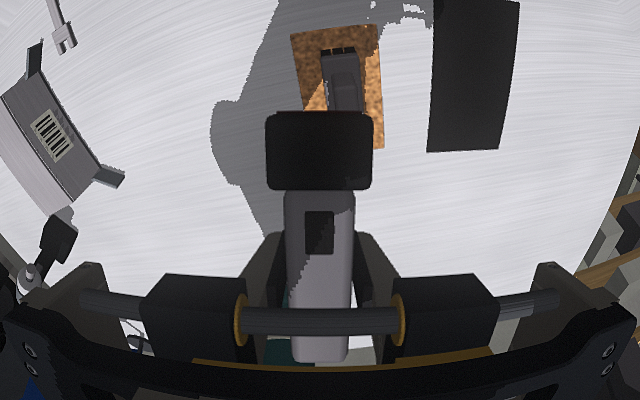

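>>> servo_tool --pt "0.014 0 0.0115 0.002 0 0.003" --pt "0.014 0 0.0115 0 0 0" --pt "0.014 0 0.0115 0 0 0" --pt "0.014 0 0.0115 0 0 0" --pt "0.014 0 0.0115 0 0 0" --pt "0 0 0 0 0 0" --pt "0 0 0 0 0 0" --pt "0 0 0 0 0 0" --pt "0 0 0 0 0 0"

```text
time: 47.0
ee_pos: [0.5213, -0.1877, 0.1645]
ee_rot: [-3.141, 0.417, -0.217]
force: [-0.3, -0.4, -2.1]
finger_gap: 0.385
```

```bash
python3 -c "
from h import *
st();crop(capture('scene'),130,170,330,320,4,'pics/s28.png');crop(capture('top'),325,130,475,250,5,'pics/t28.png')
P,r=scanpose((.684,-.2255,.1015),-.2188);to(P,r)
print('label top',w2px('top',(.684,-.2255,.1015)))
T=wrist_T();M=T[:3,:3];w=T[:3,3]+M@[.0765,0,-.012];h=w+.1*M[:,0];print('aim',h)"
```

```text
t 47.0 p [ 0.5213 -0.1877  0.1645] r [-3.141  0.417 -0.217] F [-0.3 -0.4 -2.1] gap 0.385
tool shift [0.0015 0.0018 0.0011] turn(first, local) [ 0.0004 -0.0009  0.0019] shift after turn [0.0015 0.0018 0.0011]
label top (np.float64(397.34455931636325), np.float64(165.3281792659001))
aim [ 0.68358038 -0.22322035  0.10326922]
```

View pics/s28.png

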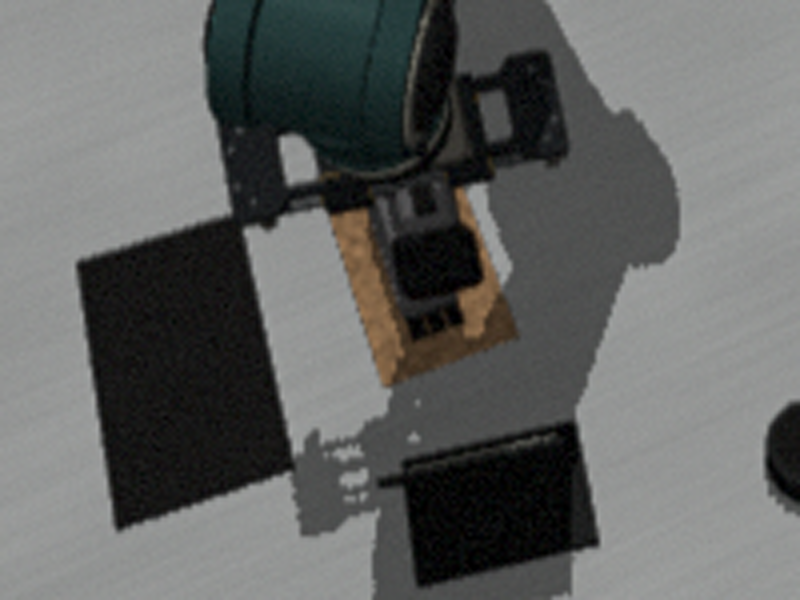

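View pics/t28.png

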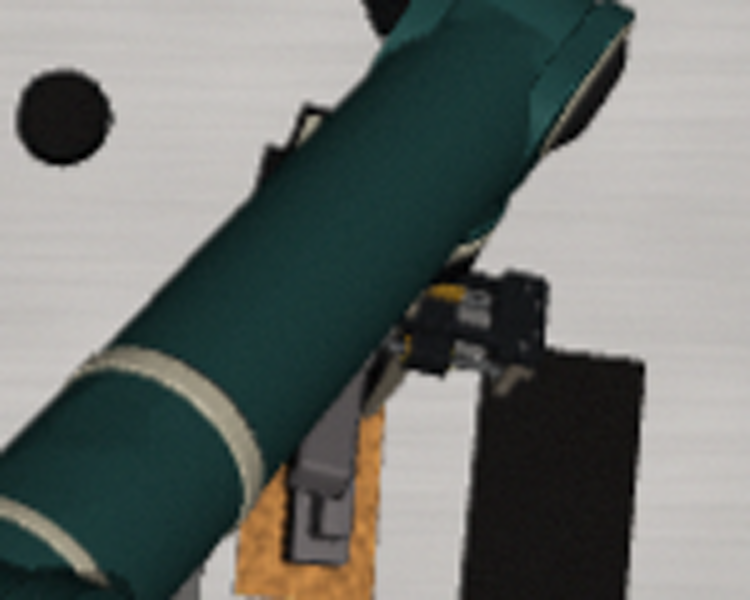

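>>> servo_tool --pt "0.001 0.001 0.001 0 0 0" --pt "0 0 0 0 0 0" --pt "0 0 0 0 0 0" --pt "0 0 0 0 0 0" --pt "0 0 0 0 0 0" --pt "0 0 0 0 0 0" --pt "0 0 0 0 0 0" --pt "0 0 0 0 0 0" --pt "0 0 0 0 0 0" --pt "0 0 0 0 0 0"

```text
time: 48.1
ee_pos: [0.5215, -0.1885, 0.1619]
ee_rot: [-3.141, 0.419, -0.217]
force: [0.1, -0.2, -2.8]
finger_gap: 0.386
```

>>> servo_tool --pt "0 0 0 0 0 0" --pt "0 0 0 0 0 0" --pt "0 0 0 0 0 0" --pt "0 0 0 0 0 0" --pt "0 0 0 0 0 0" --pt "0 0 0 0 0 0" --pt "0 0 0 0 0 0" --pt "0 0 0 0 0 0" --pt "0 0 0 0 0 0" --pt "0 0 0 0 0 0"

```text
time: 49.1
ee_pos: [0.5215, -0.1885, 0.1618]
ee_rot: [-3.141, 0.419, -0.217]
force: [-0.1, -0.2, -2.0]
finger_gap: 0.384
```

>>> servo_tool --pt "0 0 0 0 0 0" --pt "0 0 0 0 0 0" --pt "0 0 0 0 0 0" --pt "0 0 0 0 0 0" --pt "0 0 0 0 0 0" --pt "0 0 0 0 0 0" --pt "0 0 0 0 0 0" --pt "0 0 0 0 0 0" --pt "0 0 0 0 0 0" --pt "0 0 0 0 0 0"

```text
time: 50.1
ee_pos: [0.5215, -0.1885, 0.1618]
ee_rot: [-3.141, 0.419, -0.217]
force: [-0.3, 0.7, -2.2]
finger_gap: 0.393
```

>>> servo_tool --pt "-0.02 0 -0.01 0 0 0" --pt "-0.03 0 -0.03 0 0 0" --pt "-0.02 0 -0.03 0 0 0" --pt "0 0 0 0 0.11 0" --pt "0 0 0 0 0.11 0" --pt "0 0 0 0 0.1 0" --pt "0 0 0 0 0.1 0" --pt "0 0 0 0 0 0"

```text
time: 50.9
ee_pos: [0.4842, -0.1805, 0.2547]
ee_rot: [-3.138, -0.001, -0.218]
force: [-0.3, -0.7, -1.8]
finger_gap: 0.388
```

```bash
python3 -c "
from h import *
st()
to((.4755,-.385,.24),(np.pi,0,-.113))"
```

```text
t 50.9 p [ 0.4842 -0.1805  0.2547] r [-3.138e+00 -1.000e-03 -2.180e-01] F [-0.3 -0.7 -1.8] gap 0.388
tool shift [0.0357 0.2016 0.0139] turn(first, local) [-0.004  -0.0009 -0.1052] shift after turn [0.0144 0.2041 0.0147]
```

>>> servo_tool --pt "0 0 0 0 0 -0.105" --pt "0.002 0.0292 0 0 0 0" --pt "0.002 0.0292 0 0 0 0" --pt "0.002 0.0292 0 0 0 0" --pt "0.002 0.0292 0 0 0 0" --pt "0.002 0.0292 0 0 0 0" --pt "0.002 0.0292 0 0 0 0" --pt "0.002 0.0292 0 0 0 0" --pt "0 0 0 0 0 0" --pt "0 0 0 0 0 0"

```text
time: 51.9
ee_pos: [0.4778, -0.3861, 0.2535]
ee_rot: [-3.141, 0.002, -0.113]
force: [-0.1, 0.5, -2.2]
finger_gap: 0.389
```

```bash
python3 -c "
from h import *
st();cv2.imwrite('pics/w29.png',capture('wrist')[:,:,::-1])
to((.4755,-.385,.0122),(np.pi,0,-.113))"
```

```text
t 51.9 p [ 0.4778 -0.3861  0.2535] r [-3.141e+00  2.000e-03 -1.130e-01] F [-0.1  0.5 -2.2] gap 0.389
tool shift [-0.0023  0.0006  0.2413] turn(first, local) [-0.0013  0.0017  0.0018] shift after turn [-0.0027  0.0003  0.2413]
```

View pics/w29.png

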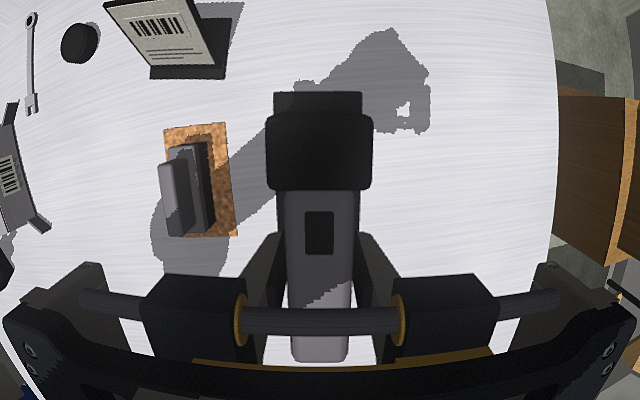

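>>> servo_tool --pt "-0.002 0 0.04 0 0 0" --pt "0 0 0.05 0 0 0" --pt "0 0 0.05 0 0 0" --pt "0 0 0.04 0 0 0" --pt "0 0 0.03 0 0 0" --pt "0 0 0.015 0 0 0" --pt "0 0 0 0 0 0" --pt "0 0 0 0 0 0"

```text
time: 52.75
ee_pos: [0.4771, -0.3856, 0.0304]
ee_rot: [3.141, -0.002, -0.111]
force: [1.2, -1.1, -1.5]
finger_gap: 0.388
```

```bash
python3 -c "
from h import *
st()
to((.4755,-.385,.0122),(np.pi,0,-.113))"
```

```text
t 52.75 p [ 0.4771 -0.3856  0.0304] r [ 3.141e+00 -2.000e-03 -1.110e-01] F [ 1.2 -1.1 -1.5] gap 0.388
tool shift [-0.0017 -0.0004  0.0182] turn(first, local) [ 0.0006 -0.0019  0.002 ] shift after turn [-0.0017 -0.0004  0.0182]
```

>>> servo_tool --pt "-0.0015 0 0.01 0 0 0" --pt "0 0 0.005 0 0 0" --pt "0 0 0.002 0 0 0" --pt "0 0 0.001 0 0 0" --pt "0 0 0 0 0 0"

```text
time: 53.25
ee_pos: [0.4748, -0.3851, 0.0122]
ee_rot: [-3.14, -0.001, -0.112]
force: [-1.3, 1.6, 4.6]
finger_gap: 0.385
```

>>> servo_tool --pt "0 0 0.001 0 0 0" --pt "0 0 0 0 0 0"

```text
time: 53.45
ee_pos: [0.4748, -0.385, 0.0121]
ee_rot: [-3.14, -0.001, -0.112]
force: [-3.3, 5.0, 13.7]
finger_gap: 0.388
```

>>> servo_tool --pt "0 0 -0.001 0 0 0" --pt "0 0 0 0 0 0" --pt "0 0 0 0 0 0" --pt "0 0 0 0 0 0" --pt "0 0 0 0 0 0" --pt "0 0 0 0 0 0" --pt "0 0 0 0 0 0" --pt "0 0 0 0 0 0" --grip 0.1

```text
time: 54.25
ee_pos: [0.4746, -0.3852, 0.0112]
ee_rot: [-3.142, -0.0, -0.112]
force: [0.5, 0.7, -0.2]
finger_gap: 0.898
```

>>> servo_tool --pt "0 0 -0.01 0 0 0" --pt "0 0 -0.02 0 0 0" --pt "0 0 -0.04 0 0 0" --pt "0 0 -0.05 0 0 0" --pt "0 0 -0.05 0 0 0" --pt "0 0 -0.05 0 0 0" --pt "0 0 -0.05 0 0 0" --pt "0 0 0 0 0 0"

```text
time: 55.05
ee_pos: [0.4763, -0.3884, 0.2891]
ee_rot: [3.136, -0.012, -0.113]
force: [-0.3, -0.3, -0.2]
finger_gap: 0.899
```

```bash
python3 -c "
from h import *
st();T=wrist_T();np.save('T30.npy',T);im=capture('wrist');cv2.imwrite('pics/w30.png',im[:,:,::-1])
g=np.clip(im.astype(float)*2.2,0,255).astype(np.uint8);crop(g,250,85,400,250,3.6,'pics/w30a.png')
cv2.imwrite('pics/s30.png',capture('scene')[:,:,::-1]);crop(capture('top'),205,110,465,270,3,'pics/t30.png')"
```

```text
t 55.05 p [ 0.4763 -0.3884  0.2891] r [ 3.136 -0.012 -0.113] F [-0.3 -0.3 -0.2] gap 0.899
```

View pics/w30.png

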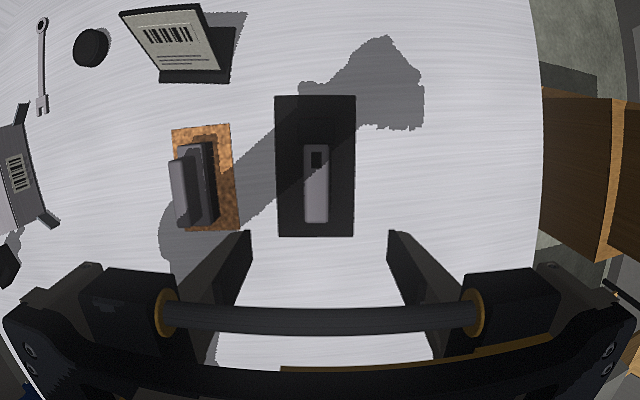

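View pics/w30a.png

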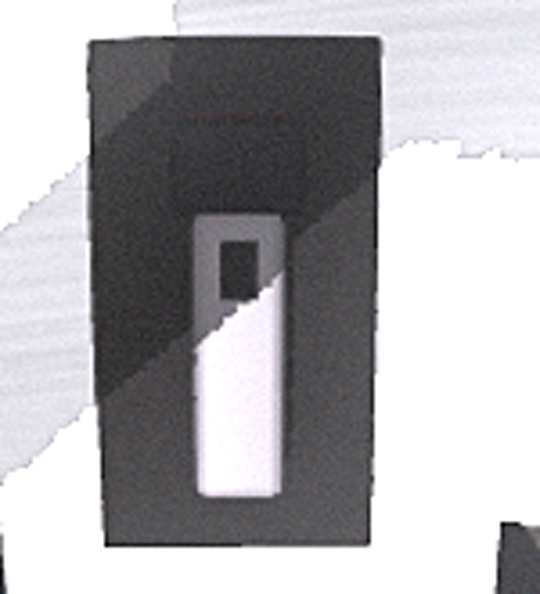

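View pics/s30.png

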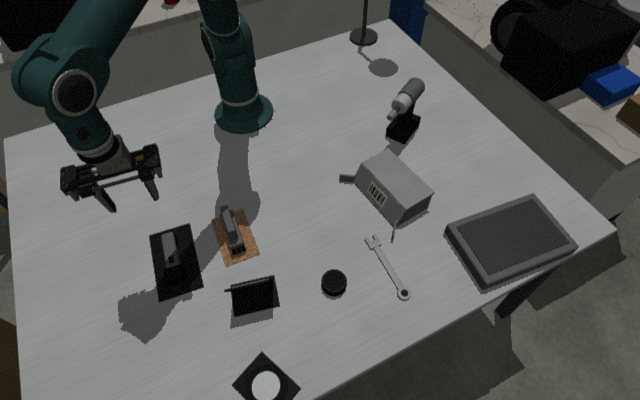

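View pics/t30.png

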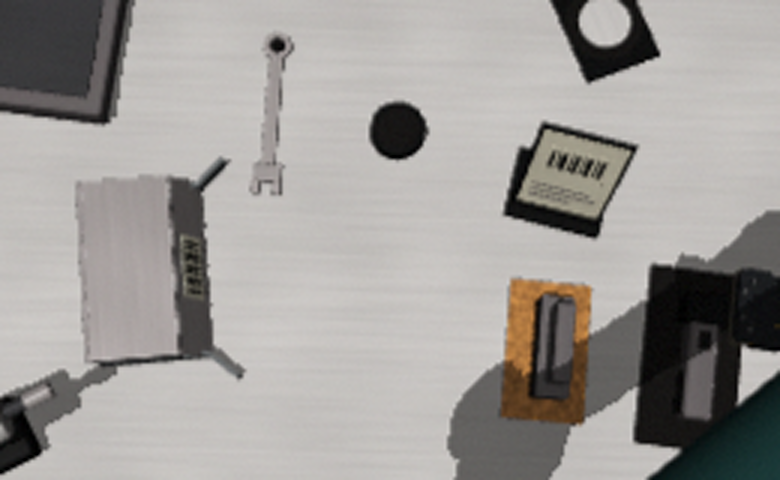

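```bash
python3 - <<'E'
from h import *
T=np.load('T30.npy')
A=lambda x,y,z: wpx2w(T,250+(x+.5)/3.6,85+(y+.5)/3.6,z)
g=[A(*p,.041) for p in [(195,214),(285,214),(281,496),(199,496)]]
m=[A(*p,.004) for p in [(90,40),(382,38),(370,546),(105,546)]]
mc=np.mean(m,0);f=(g[0]+g[1])/2;r=(g[2]+g[3])/2
d=(f-r)/np.linalg.norm(f-r);print("mat",mc.round(4),"scanner",(r+.075*d).round(4),(f-.039*d).round(4),"yaw",np.arctan2(d[1],d[0]))
im=cv2.imread('pics/w30.png')[:,:,::-1];crop(im,150,110,260,245,4.4,'pics/w30b.png')
im=cv2.imread('pics/s30.png')[:,:,::-1];crop(im,330,140,450,240,6,'pics/s30b.png')
E
```

```text
mat [ 0.4754 -0.3852  0.004 ] scanner [ 0.4781 -0.387   0.041 ] [ 0.4757 -0.3867  0.041 ] yaw -0.11419132878458782
```

View pics/w30b.png

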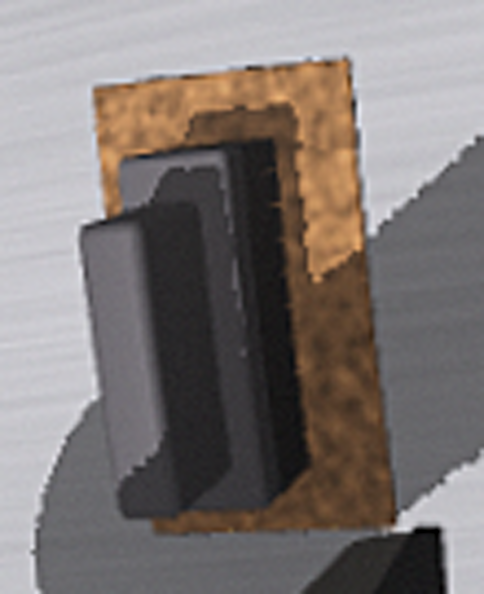

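View pics/s30b.png

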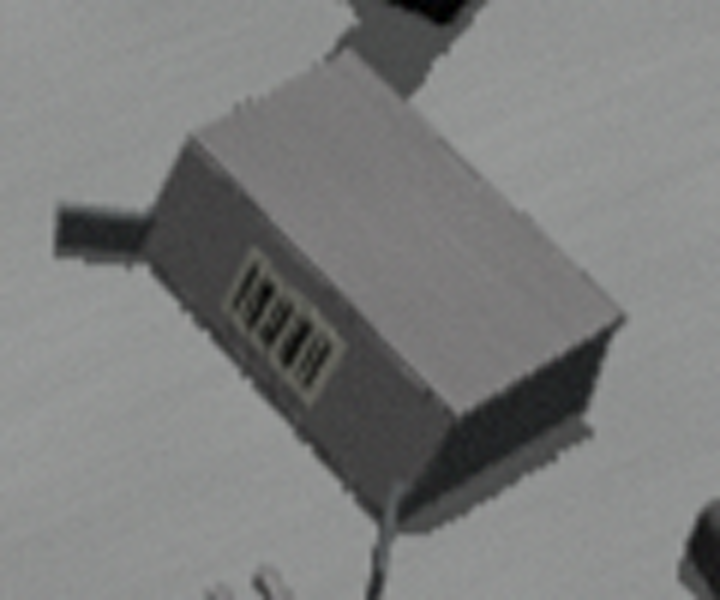

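```bash
python3 - <<'E'
from h import *
for n,p in [("lidR",(.106,-.035,.0745)),("lidL",(-.106,-.035,.0745)),("lab",(0,-.053,.039)),("wing-",(-.133,-.098,.03))]: print(n,np.round(w2px('scene',b2w(p)),1),np.round(w2px('top',b2w(p)),1))
for u,v,z in [(376.9,194.1,.039),(405.5,209.2,.0745),(361.5,162.5,.0745)]: print(w2b(px2w('scene',u,v,z)).round(4))
for u,v in [(194,267)]: print(w2b(px2w('top',u/3+205-.3,v/3+110-.3,.039)).round(4))
T=np.load('T30.npy');print(w2b(wpx2w(T,15.5,173.5,.039)).round(4))
E
```

```text
lidR [403.8 209.5] [261.9 168.2]
lidL [359.5 161.8] [265.4 228.1]
lab [374.8 194.4] [270.1 199.1]
wing- [337.5 174. ] [285.3 235.4]
[ 0.0026 -0.0471]
[ 0.1081 -0.0304]
[-0.1003 -0.0317]
[ 0.0017 -0.0505]
[ 0.0019 -0.0394]
```

```bash
python3 -c "
from h import *
st();print(robot.hand_in())"
```

```text
t 55.2 p [ 0.4742 -0.3847  0.2812] r [-3.141e+00 -1.000e-03 -1.120e-01] F [ 0.4 -0.7 -0.3] gap 0.902
the job is handed in; nothing more can be done
None
```

The job is done and handed in at about 55 s of the 210 s allowed.

- **Sweeping:** All 8 parts (4 nuts, 4 bolts) were swept into the bin with the brush in two passes. In between, I nudged one bolt sideways so that sweeping it in would not push a nut against the wrench. The last picture before the lid was shut showed all 8 at least 3 cm inside the mouth.
- **Lid:** I pushed it shut with the closed fingers until it met a hard stop. The final pictures show it flush, with nothing loose outside.
- **Labels:** I held the scanner still for about 3 s at about 10 cm, square to each label, first the bin and then the card. The robot gives no signal that a read succeeded, so this rests on geometry. The aim on the card matches both camera views. On the bin label the scene camera disagrees with the top view by 4–5 mm, so the aim there could be off by that much.
- **Final places:** The scanner lies right way up within about 3 mm of the middle of its mat. The brush stands on its bristles in the middle of the cork mat; that rests on where it was released and the pictures, with no separate final measurement.
- **Bystanders:** The wrench, black cap and driver look unmoved in the pictures.
- **Forces:** The largest force I read was about 50 N, when the held brush met the bench while I was finding its height. Pressing the lid shut reached about 25 N.

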